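# Make up two spares kits for the vacuum hopper loaders

### The job

Make up the two spares kits for the loaders from the stock on the bench. Green tray: stand the steel reducing cone upright in the round cut-out with the blue reducer nested in it, lowered in gently and let go so that it rests there loosely under its own weight (never press or drop the two together hard, they wedge), and put the star knob in the square cut-out. Cream tray: stand the clean white filter in the round cut-out and lay the toggle latch, lever up, in the long slot; leave the dirty used filter, the hose clamp and the red cap where they lie.

Things in the scene. Friction and masses are not known exactly. Their poses are not given: they have to be found in the camera images.
- big_cone_mid (a point): large reducing cone: brushed steel open tapered sleeve, upright, narrow end down, 52 mm tall, 140-240 g. Outside diameter 42 mm at the foot, 57 mm from 38 mm up: a straight collar over the top 14 mm, to be gripped there, 12 to 20 mm above this point. Inside 36 mm at the foot, 51 mm from 38 mm up. Point: on its axis (z, up), half-way, 26 mm above the foot
- small_cone_mid (a point): blue reducer: tapered sleeve, upright, narrow end down, 90 mm tall, 120 g. Outside diameter 37 mm at the foot, 48 mm from 24 mm up. Nested, it rests with its foot 4 to 8 mm above the steel cone's foot, 42 to 46 mm of it above that cone's mouth: grip its top 30 mm, let go 0-8 mm high; a push over 25 N wedges it. Point: on its axis (z, up), half-way, 45 mm above the foot
- filter_mid (a point): new filter cartridge: white pleated paper with white end caps, upright cylinder 56 mm in diameter, 80 mm tall, 85-170 g. Point: its centre, 40 mm up; z is its axis
- star_knob_mid (a point): black six-lobed star knob standing on its dark steel hub, 34 mm tall, 60 g: hub 30 mm in diameter, 18 mm tall; lobed head 48 mm in diameter (grips like a plain disc) in the top 16 mm. Point: on its axis (z, up), half-way, 17 mm above the underside
- latch_mid (a point): stainless toggle latch (over-centre clamp) lying flat on its base plate, lever on top, wire bail at its +x end; 92 mm long (x), 28 mm wide (y), 28 mm tall (z, up), 110-180 g. Lever and the body under it are 24 mm wide: grip across y. Either way round will do in the slot. Point: mid-length, mid-width, 14 mm above the underside
- green_tray: green kit tray, fixed, 252 x 142 mm, green rim 30 mm high, black foam insert with its top at 28 mm. Cut-outs 8 mm deep with green floors 20 mm above the origin: round, 68 mm in diameter, centred at x = -60 mm, y = 0 (cones); square, 72 x 72 mm, at x = +60 mm, y = 0 (star knob). Origin: centre of the underside; x along the long side, z up
- cream_tray: cream-yellow kit tray, fixed, 252 x 142 mm, cream rim 30 mm high, black foam insert with its top at 28 mm. Cut-outs 8 mm deep with cream floors 20 mm above the origin: round, 80 mm in diameter, centred at x = -60 mm, y = 0 (filter); slot 54 mm along x by 118 mm along y at x = +60 mm, y = 0 (latch, lengthwise along y). Origin: centre of the underside; x along the long side, z up
- old_filter: used filter cartridge, dirty brown-grey with dark end caps, upright cylinder 56 mm in diameter, 80 mm tall; stays where it is. Origin: centre of the underside
- hose_clamp: steel hose clamp, a flat band ring 58 mm in outside diameter, 12 mm tall, with a screw housing 10 x 22 x 14 mm on its +x side (out to 39 mm from the centre); stays where it is. Origin: centre of the ring's underside
- red_cap: red plastic transport cap, a disc 54 mm in diameter at its rim, 22 mm tall; stays where it is. Origin: centre of the underside
Mind the look-alikes: they are no part of the job. There is more than one size of the part that bears small_cone_mid; the job needs the largest. Leave any yellow look-alike of the part that bears latch_mid alone.

How it is judged (in metres and radians):
At the end, for the whole second after the job is handed in: Green tray: steel cone upright on the round floor (16 mm), blue reducer nested upright in it (7 mm, foot within 12 mm of the cone's), star knob on the square floor (16 mm). Cream tray: white filter upright (16 mm), latch flat, lever up, on the slot floor (20 mm). At rest (x of big_cone_mid in the frame of green_tray between -0.076 and -0.044 m and y of big_cone_mid in the frame of green_tray between -0.016 and 0.016 m and z of big_cone_mid in the frame of green_tray between 0.04 and 0.051 m and angle between each of big_cone_mid, star_knob_mid, filter_mid, latch_mid, small_cone_mid's own z axis and vertical below 0.12 rad and x of star_knob_mid in the frame of green_tray between 0.044 and 0.076 m and y of star_knob_mid in the frame of green_tray between -0.016 and 0.016 m and z of star_knob_mid in the frame of green_tray between 0.031 and 0.042 m and x of filter_mid in the frame of cream_tray between -0.076 and -0.044 m and y of filter_mid in the frame of cream_tray between -0.016 and 0.016 m and z of filter_mid in the frame of cream_tray between 0.054 and 0.065 m and x of latch_mid in the frame of cream_tray between 0.04 and 0.08 m and y of latch_mid in the frame of cream_tray between -0.02 and 0.02 m and z of latch_mid in the frame of cream_tray between 0.028 and 0.039 m and horizontal distance between small_cone_mid and big_cone_mid below 0.007 m and z of small_cone_mid in the frame of big_cone_mid between 0.014 and 0.031 m and linear speed of each of big_cone, small_cone, filter, star_knob, latch below 0.02 m/s); the robot touches nothing.
It fails at once if the two cones are driven together (pressed, or dropped hard) with more than 80 N of wedging force (contact force between big_cone and small_cone above 80 N).
It fails at once if the used filter is moved by more than 30 mm (distance of old_filter from where it was at the start of the episode above 0.03 m).
It fails at once if the hose clamp is moved by more than 30 mm (distance of hose_clamp from where it was at the start of the episode above 0.03 m).
It fails at once if the red cap is moved by more than 30 mm (distance of red_cap from where it was at the start of the episode above 0.03 m).
It also fails if it takes over 144 s, if anything falls off the work surface, if the arm or the gripper's body presses on something with over 40 N, if the wrist force passes 120 N, or if a joint passes its speed limit or range.

### The arm

A 7-joint arm with a two-finger parallel gripper is mounted at the origin on the work surface. World frame = base frame: x ahead of the robot, y to its left, z up, the work surface at z = 0. Lengths are in mm, angles in rad, forces in N, time in s.
With the tool pointing down it reaches from about 350 to 900 mm from the base axis. Payload 8.1 kg.
Tool frame: the origin (TCP) lies at the very end of the fingers, on their centre line; the grasp point (between the pads) lies env.hold_point_z behind it (env.hold_point_z is the distance from the TCP to the grasp point, in mm); x points along the fingers, z is the direction in which the jaws open and shut, and the axes are right-handed (so a half turn about x gives the same grasp; the last joint's range is limited). The gripper opens to 85 mm and grips with 20 to 120 N. Pads are 22 mm wide; open, the fingers measure 114 mm over their backs; the gripper's body (76 mm by 85 mm) begins 54 mm behind the grasp point. The pads swing forward as they close: fully open they stand 13 mm farther back than shut.
Start: joints at [-1.364, 0.434, 0.025, 1.573, -0.012, 1.134, -0.075], TCP at [190.57, 595.252, 231.323] pointing down, gripper open.
Joint ranges: [-2.62, 2.62], [-0.44, 2.09], [-1.27, 1.32], [0.08, 2.57], [-1.32, 4.46], [0.12, 2], [-2.74, 2.74]. Speed limits (rad/s): [2.22, 2.22, 3.01, 3.01, 3.14, 3.14, 3.14].

### API

Orientations are given as a 3x3 rotation matrix whose columns are the frame's x, y, z axes.
In Python, from bench import env, imaging, spotter gives the robot as it stands.
- The arm moves only by the tool move_arm, never from a script. Its argument "series" is one flat list of numbers, 4 for each row, row after row: the shift along the tool's x, y, z in m, then the turn about the tool's x in degrees. In form: [dx, dy, dz, turn, dx, dy, dz, turn, ...]. A call has 1 to 12 rows; each row shifts and turns the pose as measured when the row begins, along the tool's axes as they then stand; what a row does not reach is not made up. A row lasts 1/12 s, in which the tool goes at most 41.7 mm and 7.16 degrees, less where a joint would pass 70% of its speed; a pose out of reach is approached as far as the arm can. A call with a gripper value outside its range is refused whole. "fingers" is the finger opening in m, from 0 to 0.0854, set as the call begins (left out, the last holds). The fingers move at their own pace and stop on an object; "squeeze" is the grip in N (left out, the last holds). Time passes only in rows, so rows that do not move let the fingers close. It gives the time, the measured TCP pose, the force and the opening at its end, in the units of the state.
- env.sense(): the state, without advancing time (a new reading comes with each control period).
- imaging.capture(name): name is "side" or "top"; returns (picture, depth): 480x640x3 uint8, red, green, blue; 480x640 float32, mm along the optical axis (not along the pixel's ray), 0 where there is no reading.
- imaging.get_calibration(name): a dict with "intrinsics" (3x3 intrinsics, pixels), "rvec" (rotation vector, rad) and "tvec" (3), from world to camera coordinates, as OpenCV has them. Camera axes: x right, y down, z forward; pixel columns grow to the right and rows downward; lengths in mm; the calibration is good to about 2 mm. A picture is of the moment at which its call begins. get_calibration takes no time and is no camera call.
- env.sign_off(): hands the job in, once; it reports no verdict.
Trained networks look in the newest picture that a camera, given by its name, has taken for a name from the list of things; names that differ only in an ending like _2 or _b are one class to them, and where a whole thing is asked for, a point or a joint stands for the part that bears it (a point fixed in the world has none). Each returns a list of dicts, best first, with "confidence" (0 to 1); they miss things now and then, are a little off and sometimes report something else, mostly with a low value. They report only what shows in the picture. A call takes as long as a camera call. They do not tell look-alikes from the thing itself.
- spotter.masks_of(camera, thing): "mask" (480x640 bool, what is visible of it).
- spotter.place_of(camera, thing): "at" ([x, y, z] in mm, in the coordinates of the camera as it stood for that picture, good to about 4 mm: a listed point, or the origin of a listed thing).
The state is a dict: "t": time; "joints": joint angles; "dq": joint speeds; "tau": joint torques, N m; "tool_pos": TCP position; "ee_rot": TCP orientation; "contact_force": force on the tool from outside, world axes, zero at the start; "ft_torque": the same for the moment, N m; "finger_gap": finger opening in mm.
Only numpy, scipy, OpenCV 4.12 (cv2) and the standard library are available. Lean on these libraries where they do the work, as an engineer would, in place of code of your own. Each camera call takes 0.05 s, during which the arm holds its last target.

## Working session

There is one attempt and no reset: what is moved stays moved. The work goes in short steps, Python scripts to look and compute and a tool call to move; the robot and the scene stay as the last step left them, time stands still between calls to the robot, and variables do not carry over. Pictures are saved under pics/ and viewed, and the job is handed in when it is done.

Besides the shell and the picture viewer there is one more tool, called after "Call:" as a command line: name --argument value ..., lists and objects as JSON in quotes. move_arm: Moves the arm, as the interface text tells. Its arguments: {"type":"object","properties":{"series":{"type":"array"},"fingers":{"type":"number"},"squeeze":{"type":"number"}},"required":["series"]}

```bash
ls; mkdir -p pics; cat > h.py <<'E'
import numpy as np, cv2
from bench import env, imaging, spotter
def cal(n):
    c=imaging.get_calibration(n); K=np.array(c["intrinsics"],float); R=cv2.Rodrigues(np.array(c["rvec"],float))[0]; t=np.array(c["tvec"],float).ravel(); return K,R,t
def c2w(n,p):
    K,R,t=cal(n); return (np.asarray(p,float)-t)@R
def w2p(n,p):
    K,R,t=cal(n); q=K@(R@np.asarray(p,float)+t); return q[:2]/q[2]
def cloud(n,d):
    K,R,t=cal(n); v,u=np.mgrid[:480,:640]; d=d.astype(float)
    X=np.stack([(u-K[0,2])/K[0,0]*d,(v-K[1,2])/K[1,1]*d,d],-1)
    W=(X-t)@R; W[d<=0]=np.nan; return W
def snap(n,name):
    p,d=imaging.capture(n); cv2.imwrite(f"pics/{name}.png",p[:,:,::-1]); np.save(f"pics/{name}.npy",d); return p,d
E
python3 - <<'E'
from h import *
s=env.sense(); print({k:np.round(v,3).tolist() for k,v in s.items()}, env.hold_point_z)
for n in("top","side"):
    p,d=snap(n,n+"0")
    K,R,t=cal(n); print(n,K.round(1).tolist(),(-R.T@t).round(0),R.round(2).tolist())
E
```

```text
pics
{'t': 0.0, 'joints': [-1.364, 0.435, 0.025, 1.574, -0.012, 1.134, -0.075], 'dq': [-0.001, 0.001, 0.001, 0.001, -0.001, 0.001, 0.002], 'tau': [0.0, -67.049, 1.025, -31.62, 0.015, 0.013, -0.0], 'tool_pos': [190.407, 594.742, 230.505], 'ee_rot': [[-0.0, -0.952, 0.305], [-0.002, 0.305, 0.952], [-1.0, -0.0, -0.002]], 'contact_force': [-0.482, -0.397, -0.278], 'ft_torque': [0.021, -0.085, 0.005], 'finger_gap': 85.528} 18.700000000000003
top [[439.4, 0.0, 321.1], [0.0, 439.4, 240.4], [0.0, 0.0, 1.0]] [418. -18. 857.] [[0.02, -1.0, -0.03], [-1.0, -0.02, -0.08], [0.08, 0.03, -1.0]]
side [[440.9, 0.0, 319.7], [0.0, 440.9, 242.0], [0.0, 0.0, 1.0]] [ 347. -533.  617.] [[0.96, -0.29, -0.02], [-0.22, -0.68, -0.7], [0.19, 0.67, -0.72]]
```

View pics/top0.png

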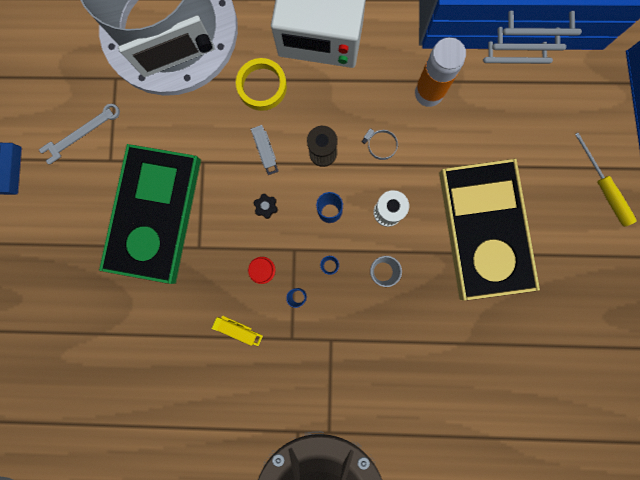

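View pics/side0.png

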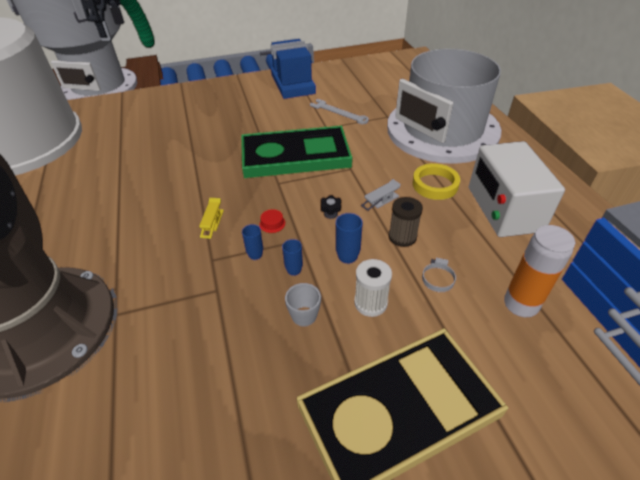

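The top view shows these look-alikes:
- **Blue reducers:** (330,207), which is the largest and the one I choose, with smaller ones at (330,265) and (297,297).
- **Latches:** steel at (265,150), which I choose. The yellow one at (237,331) is a decoy.
- **Filters:** white at (392,207), which I choose. The dirty one is at (322,145).
- **Steel rings:** the cone at (386,271), which I choose, and the hose clamp at (381,144).
- **Black round parts:** the star knob at (265,206).

Next I'll measure them and check the choices in a crop.

```bash
python3 - <<'E'
from h import *
print(env.sense()['t'])
for n in("top","side"):
    for th in ["big_cone_mid","small_cone_mid","filter_mid","star_knob_mid","latch_mid","green_tray","cream_tray","old_filter","hose_clamp","red_cap"]:
        for r in spotter.place_of(n,th)[:4]:
            if r["confidence"]>.2: print(n,th,round(r["confidence"],2),c2w(n,r["at"]).round(0).tolist())
W=cloud("top",np.load("pics/top0.npy"));Ws=cloud("side",np.load("pics/side0.npy"))
import pickle
def blob(Wc,c,r,z0,z1):
    m=(np.hypot(Wc[...,0]-c[0],Wc[...,1]-c[1])<r)&(Wc[...,2]>z0)&(Wc[...,2]<z1); return Wc[m]
p=cv2.imread("pics/top0.png"); cv2.imwrite("pics/crop0.png",cv2.resize(p[110:350,200:430],None,fx=2.5,fy=2.5,interpolation=cv2.INTER_CUBIC))
print(env.sense()['t'])
E
```

```text
0.1
top big_cone_mid 0.58 [432.0, -116.0, 28.0]
top small_cone_mid 0.83 [542.0, -7.0, 42.0]
top small_cone_mid 0.69 [438.0, -7.0, 31.0]
top small_cone_mid 0.58 [380.0, 48.0, 32.0]
top filter_mid 0.85 [550.0, -119.0, 37.0]
top star_knob_mid 0.72 [551.0, 117.0, 15.0]
top latch_mid 0.88 [663.0, 119.0, 11.0]
top latch_mid 0.72 [312.0, 164.0, 10.0]
top latch_mid 0.22 [429.0, -114.0, 30.0]
top green_tray 0.84 [531.0, 343.0, 1.0]
top green_tray 0.26 [554.0, 118.0, 13.0]
top cream_tray 0.9 [516.0, -314.0, -0.0]
top old_filter 0.96 [665.0, 7.0, 3.0]
top hose_clamp 0.5 [681.0, -106.0, 3.0]
top red_cap 0.67 [433.0, 123.0, 4.0]
top red_cap 0.32 [543.0, -8.0, 43.0]
side big_cone_mid 0.71 [432.0, -115.0, 30.0]
side big_cone_mid 0.37 [428.0, 125.0, 2.0]
side small_cone_mid 0.66 [551.0, -7.0, 46.0]
side small_cone_mid 0.61 [443.0, -8.0, 27.0]
side small_cone_mid 0.6 [385.0, 49.0, 35.0]
side filter_mid 0.89 [552.0, -116.0, 39.0]
side filter_mid 0.38 [663.0, 124.0, 13.0]
side star_knob_mid 0.89 [554.0, 115.0, 17.0]
side latch_mid 0.97 [666.0, 120.0, 12.0]
side latch_mid 0.61 [313.0, 161.0, 17.0]
side green_tray 0.96 [534.0, 344.0, -1.0]
side cream_tray 0.82 [522.0, -311.0, -0.0]
side old_filter 0.72 [666.0, 10.0, 2.0]
side hose_clamp 0.59 [685.0, -110.0, 2.0]
1.1
```

View pics/crop0.png

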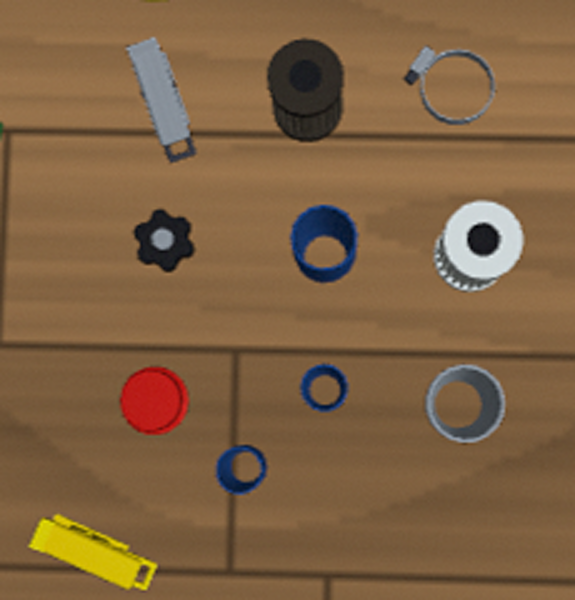

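The crop confirms the choices: the large blue sleeve, white filter, steel latch (bail at its lower right), star knob and steel cone. I'll refine the positions with depth.

```bash
cat > m.py <<'E'
from h import *
def circ(P):
    A=np.c_[2*P[:,:2],np.ones(len(P))]; s=np.linalg.lstsq(A,(P[:,:2]**2).sum(1),rcond=None)[0]; return s[:2],np.sqrt(s[2]+s[:2]@s[:2])
E
python3 - <<'E'
from m import *
obj=dict(big=(432,-115,42,60),small=(545,-7,80,100),filt=(551,-117,70,90),knob=(553,116,22,45),latch=(664,120,8,40),old=(665,8,70,90),red=(433,123,10,30),clamp=(683,-108,4,25),b2=(440,-7,40,90),b3=(382,48,40,90))
for n in("top","side"):
    W=cloud(n,np.load(f"pics/{n}0.npy"))
    for k,(x,y,a,b) in obj.items():
        m=(np.hypot(W[...,0]-x,W[...,1]-y)<(65 if k=='latch' else 45))&(W[...,2]>a)&(W[...,2]<b); P=W[m]
        if len(P)<10: print(n,k,len(P));continue
        zt=np.percentile(P[:,2],90)
        T=P[P[:,2]>zt-5]
        (c,(w,h),ang)=cv2.minAreaRect(T[:,:2].astype(np.float32)); mc,r=cv2.minEnclosingCircle(T[:,:2].astype(np.float32))
        print(n,k,len(P),"ztop",zt.round(1),"rect",np.round(c,1),np.round((w,h,ang),1),"encl",np.round(mc,1),round(r,1))
    p=cv2.imread(f"pics/{n}0.png"); hsv=cv2.cvtColor(p,cv2.COLOR_BGR2HSV)
    for th,lo,hi in(("green",(50,80,40),(75,255,255)),("cream",(18,60,120),(32,255,255))):
        c0=(532,343) if th=="green" else (518,-313)
        m=cv2.inRange(hsv,lo,hi)>0
        m&=(np.hypot(W[...,0]-c0[0],W[...,1]-c0[1])<160)&(W[...,2]>8)&(W[...,2]<40)
        nl,l,st,_=cv2.connectedComponentsWithStats(m.astype(np.uint8))
        for i in range(1,nl):
            if st[i,4]<60: continue
            P=W[l==i]; c,wh,ang=cv2.minAreaRect(P[:,:2].astype(np.float32))
            print(n,th,st[i,4],"z",np.nanmedian(P[:,2]).round(1),"mean",np.nanmean(P[:,:2],0).round(1),"rect",np.round(c,1),np.round(wh,1),round(ang,1))
E
```

```text
top big 189 ztop 53.6 rect [ 431.5 -114. ] [54.6 55.2  1. ] encl [ 431.4 -114.2] 28.5
top small 145 ztop 90.8 rect [544.7  -8.8] [46.7 44.2  1.2] encl [545.   -8.8] 23.8
top filt 782 ztop 81.3 rect [ 546.8 -121.9] [54.6 53.9  0.9] encl [ 547.4 -122.2] 28.2
top knob 412 ztop 35.3 rect [550.8 114. ] [45.8 41.7 72.3] encl [551.2 114.1] 23.3
top latch 560 ztop 29.2 rect [667.5 122.7] [83.2 23.8 20.9] encl [666.7 124.9] 42.1
top old 769 ztop 81.1 rect [663.9   7.5] [55.6 54.4  1. ] encl [664.4   7.6] 28.3
top red 456 ztop 23.4 rect [429.4 121.2] [43.9 44.   1.3] encl [429.  121.9] 22.8
top clamp 215 ztop 14.0 rect [ 683.4 -105.3] [67.6 55.6 62.6] encl [ 680.6 -103.6] 34.9
top b2 68 ztop 65.8 rect [439.8 -11.8] [32.5 32.5  1.2] encl [440.1 -11.1] 17.0
top b3 99 ztop 65.6 rect [379.2  47.9] [32.3 32.6  2.4] encl [379.6  48.4] 17.2
top green 1766 z 28.2 mean [527.2 318.5] rect [533.9 339.8] [144.1 252.1] 81.1
top green 1302 z 19.9 mean [593.7 332.9] rect [593.1 332.3] [73.1 73. ] 81.9
top green 936 z 20.0 mean [475.2 351.5] rect [475.7 351. ] [65.1 67.9] 64.7
top cream 1206 z 29.4 mean [ 512
[... 842 characters left out ...]
7.2 -105.5] [69.3 56.6 37.9] encl [ 685.1 -103.2] 35.7
side b2 394 ztop 65.4 rect [441.9  -9.5] [34.2 33.8 58. ] encl [442.1  -9.8] 18.0
side b3 381 ztop 65.0 rect [381.4  50.2] [33.2 33.8 21.6] encl [382.   50.4] 18.0
side green 1533 z 27.5 mean [527.2 301.7] rect [535.6 339.8] [144.6 249. ] 81.1
side green 523 z 22.3 mean [595.6 334.2] rect [594.1 330.9] [84.9 74.7] 81.4
side green 366 z 22.4 mean [477.2 352.7] rect [476.8 348.1] [76.5 68.3] 81.4
side cream 2921 z 30.2 mean [ 516.3 -319.5] rect [ 518.2 -308.9] [252.9 143.1] 9.1
side cream 2860 z 21.8 mean [ 578.4 -302.7] rect [ 577.  -300.3] [ 56.4 119.4] 9.6
side cream 2699 z 21.7 mean [ 458.8 -319.4] rect [ 458.9 -319.1] [80.3 78.6] 72.0
```

```bash
cat > go.py <<'E'
import sys; from h import *
# usage: go.py x y z jawdeg [nrows]
def plan(x,y,z,a=None,n=None):
    s=env.sense(); p=np.array(s["tool_pos"]); R=np.array(s["ee_rot"])
    ja=np.degrees(np.arctan2(R[1,2],R[0,2])); d=np.array([x,y,z])-p
    turn=0 if a is None else ja-a
    turn=(turn+90)%180-90 if len(sys.argv)<7 else turn
    n=n or max(1,int(np.ceil(max(np.linalg.norm(d)/40,abs(turn)/7))))
    print("t",round(s['t'],2),"p",p.round(1),"jaw",round(ja,1),"turn",round(turn,1),"n",n,"F",np.round(s["contact_force"],1),"gap",round(float(s["finger_gap"]),1),"tilt",np.round(R[2],3),"q",np.round(s["joints"],2))
    out=[]
    for i in range(n):
        b=np.radians(-turn*i/n); c,sn=np.cos(b),np.sin(b); Rz=np.array([[c,-sn,0],[sn,c,0],[0,0,1]])
        e=(Rz@R).T@d/n/1000; out.append([round(float(v),4) for v in e]+[round(turn/n,2)])
    print("\n".join(",".join(map(str,r))+"," for r in out))
if __name__=="__main__":
    a=sys.argv[1:]; plan(*map(float,a[:3]),None if len(a)<4 or a[3]=='-' else float(a[3]), int(a[4]) if len(a)>4 else None)
E
python3 go.py 551.7 115 200 12 12
```

```text
t 1.1 p [190.6 595.3 231.3] jaw 72.2 turn 60.2 n 12 F [ 0.4  0.2 -0.8] gap 85.4 tilt [-1. -0.  0.] q [-1.36  0.43  0.03  1.57 -0.01  1.13 -0.08]
0.0026,-0.0409,-0.0289,5.02,
0.0026,-0.0432,-0.0253,5.02,
0.0026,-0.0453,-0.0214,5.02,
0.0026,-0.047,-0.0173,5.02,
0.0026,-0.0483,-0.0131,5.02,
0.0026,-0.0493,-0.0089,5.02,
0.0026,-0.0499,-0.0045,5.02,
0.0026,-0.0501,-0.0001,5.02,
0.0026,-0.0499,0.0042,5.02,
0.0026,-0.0493,0.0086,5.02,
0.0026,-0.0484,0.0129,5.02,
0.0026,-0.0471,0.0171,5.02,
```

Call:
move_arm --series '[0.002,-0.033,-0.023,5,0.002,-0.035,-0.02,5,0.002,-0.036,-0.017,5,0.002,-0.038,-0.014,5,0.002,-0.039,-0.01,5,0.002,-0.039,-0.007,5,0.002,-0.04,-0.004,5,0.002,-0.04,0,5,0.002,-0.04,0.003,5,0.002,-0.039,0.007,5,0.002,-0.039,0.01,5,0.002,-0.038,0.014,5]' --fingers 0.07 --squeeze 30

```text
t: 2.1
tool_pos: [478.6, 203.5, 204.9]
ee_rot: [[-0.001, -0.185, 0.983], [0.011, 0.983, 0.185], [-1.0, 0.011, 0.001]]
contact_force: [0.4, 1.3, 0.2]
finger_gap: 70.4
```

```bash
python3 go.py 551.7 115 60 12
```

```text
t 2.1 p [478.6 203.5 204.9] jaw 10.6 turn -1.4 n 5 F [0.4 1.3 0.2] gap 70.4 tilt [-1.     0.011  0.001] q [-0.82  0.29  0.4   1.89 -0.15  0.98 -0.16]
0.0288,-0.0204,0.0111,-0.27,
0.0288,-0.0205,0.011,-0.27,
0.0288,-0.0205,0.0109,-0.27,
0.0288,-0.0206,0.0108,-0.27,
0.0288,-0.0206,0.0107,-0.27,
```

Call:
move_arm --series '[0.01,-0.026,0.014,0,0.02,-0.026,0.014,0,0.03,-0.025,0.014,0,0.04,-0.025,0.013,0,0.04,0,0,0,0,0,0,0]'

```text
t: 2.6
tool_pos: [560.1, 103.9, 69.8]
ee_rot: [[0.014, -0.166, 0.986], [0.011, 0.986, 0.166], [-1.0, 0.009, 0.015]]
contact_force: [-1.4, -0.7, -0.5]
finger_gap: 70.1
```

```bash
python3 go.py 551.7 115 12 12 4; python3 - <<'E'
from h import *
snap("side","s1")
E
```

```text
t 2.6 p [560.1 103.9  69.8] jaw 9.5 turn -2.5 n 4 F [-1.4 -0.7 -0.5] gap 70.1 tilt [-1.     0.009  0.015] q [-0.53  0.54  0.37  1.92 -0.3   0.72  0.17]
0.0145,0.003,-0.0018,-0.61,
0.0145,0.003,-0.0018,-0.61,
0.0145,0.003,-0.0018,-0.61,
0.0145,0.003,-0.0017,-0.61,
```

View pics/s1.png

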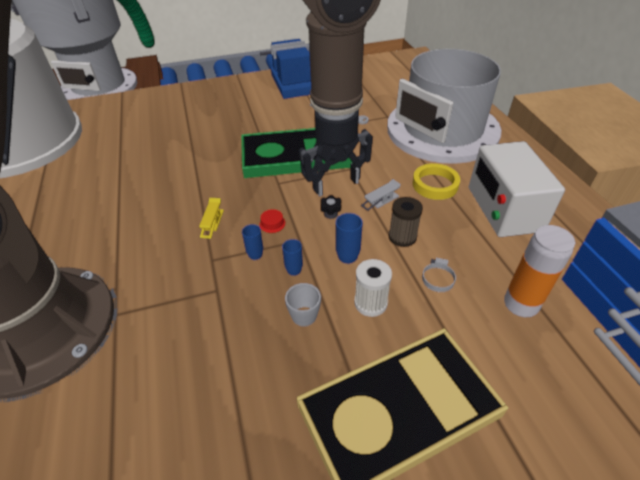

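Call:
move_arm --series '[0.012,0.004,-0.002,-0.8,0.014,0.004,-0.002,-0.8,0.014,0.003,-0.002,-0.8,0.014,0,0,0,0,0,0,0]'

```text
t: 3.07
tool_pos: [560.5, 118.7, 28.9]
ee_rot: [[0.028, -0.211, 0.977], [0.017, 0.977, 0.211], [-0.999, 0.011, 0.031]]
contact_force: [-0.8, -0.3, 0.4]
finger_gap: 70.1
```

```bash
python3 go.py 551.7 115 12 12 2; python3 - <<'E'
from h import *
p,d=snap("side","s2"); cv2.imwrite("pics/s2c.png",cv2.resize(p[120:260,260:420,::-1],None,fx=4,fy=4))
E
```

```text
t 3.07 p [560.5 118.7  28.9] jaw 12.2 turn 0.2 n 2 F [-0.8 -0.3  0.4] gap 70.1 tilt [-0.999  0.011  0.031] q [-0.52  0.6   0.32  1.95 -0.32  0.62  0.22]
0.0083,-0.001,-0.0049,0.08,
0.0083,-0.001,-0.0049,0.08,
```

View pics/s2c.png

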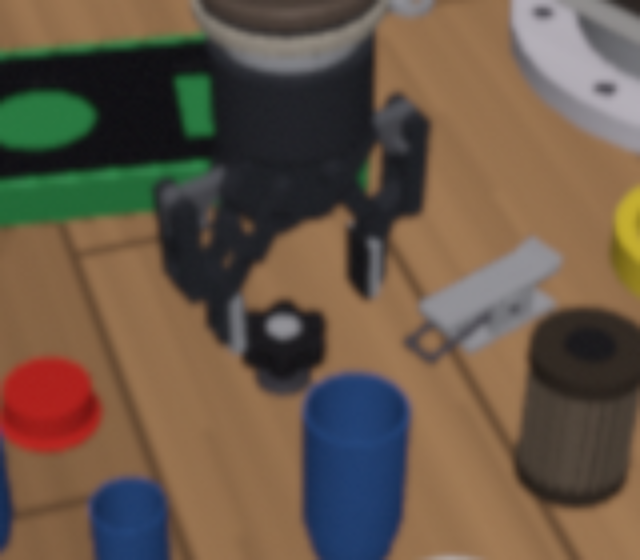

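Call:
move_arm --series '[0,-0.001,-0.004,0,0,-0.001,-0.004,0,0.006,0,0,0,0.006,0,0,0,0.004,0,0,0,0,0,0,0]'

```text
t: 3.62
tool_pos: [557.6, 117.7, 20.5]
ee_rot: [[0.04, -0.213, 0.976], [0.022, 0.977, 0.212], [-0.999, 0.013, 0.043]]
contact_force: [0.0, -0.1, -0.1]
finger_gap: 70.0
```

```bash
python3 go.py 551.7 115 12 12 2
```

```text
t 3.62 p [557.6 117.7  20.5] jaw 12.3 turn 0.3 n 2 F [ 0.  -0.1 -0.1] gap 70.0 tilt [-0.999  0.013  0.043] q [-0.51  0.6   0.3   1.97 -0.34  0.58  0.23]
0.0041,-0.0008,-0.0033,0.13,
0.0041,-0.0008,-0.0033,0.13,
```

Call:
move_arm --series '[0.012,-0.003,-0.012,0,0,0,0,0]'

```text
t: 3.78
tool_pos: [547.1, 112.4, 7.4]
ee_rot: [[0.04, -0.213, 0.976], [0.022, 0.977, 0.212], [-0.999, 0.013, 0.043]]
contact_force: [-1.8, -0.5, -0.1]
finger_gap: 69.9
```

Call:
move_arm --series '[0,0,0,0,0,0,0,0]'

```text
t: 3.95
tool_pos: [547.5, 112.4, 7.4]
ee_rot: [[0.039, -0.212, 0.976], [0.022, 0.977, 0.211], [-0.999, 0.013, 0.043]]
contact_force: [0.0, -0.4, -0.7]
finger_gap: 69.8
```

```bash
python3 go.py 551.7 115 12 12 2
```

```text
t 3.95 p [547.5 112.4   7.4] jaw 12.2 turn 0.2 n 2 F [ 0.  -0.4 -0.7] gap 69.8 tilt [-0.999  0.013  0.043] q [-0.5   0.61  0.29  2.   -0.35  0.53  0.25]
-0.0022,0.0009,0.0024,0.11,
-0.0022,0.0009,0.0024,0.11,
```

Call:
move_arm --series '[-0.005,0.002,0.005,0,0,0,0,0]'

```text
t: 4.12
tool_pos: [553.1, 115.8, 13.6]
ee_rot: [[0.04, -0.212, 0.976], [0.022, 0.977, 0.211], [-0.999, 0.013, 0.044]]
contact_force: [0.7, 0.5, 0.2]
finger_gap: 70.3
```

Call:
move_arm --series '[0,0,0,0,0,0,0,0,0,0,0,0,0,0,0,0,0,0,0,0]' --fingers 0.03

```text
t: 4.53
tool_pos: [555.1, 116.9, 15.4]
ee_rot: [[0.043, -0.213, 0.976], [0.023, 0.977, 0.212], [-0.999, 0.013, 0.047]]
contact_force: [-0.0, -0.1, -0.3]
finger_gap: 46.9
```

```bash
python3 go.py 593.5 332 160 - 12; python3 - <<'E'
from h import *
p,d=snap("side","s3"); cv2.imwrite("pics/s3c.png",cv2.resize(p[120:260,260:420,::-1],None,fx=4,fy=4))
E
```

```text
t 4.53 p [555.1 116.9  15.4] jaw 12.3 turn 0 n 12 F [-0.  -0.1 -0.3] gap 46.9 tilt [-0.999  0.013  0.047] q [-0.51  0.6   0.3   1.98 -0.34  0.56  0.24]
-0.0115,0.017,0.0075,0.0,
-0.0115,0.017,0.0075,0.0,
-0.0115,0.017,0.0075,0.0,
-0.0115,0.017,0.0075,0.0,
-0.0115,0.017,0.0075,0.0,
-0.0115,0.017,0.0075,0.0,
-0.0115,0.017,0.0075,0.0,
-0.0115,0.017,0.0075,0.0,
-0.0115,0.017,0.0075,0.0,
-0.0115,0.017,0.0075,0.0,
-0.0115,0.017,0.0075,0.0,
-0.0115,0.017,0.0075,0.0,
```

View pics/s3c.png

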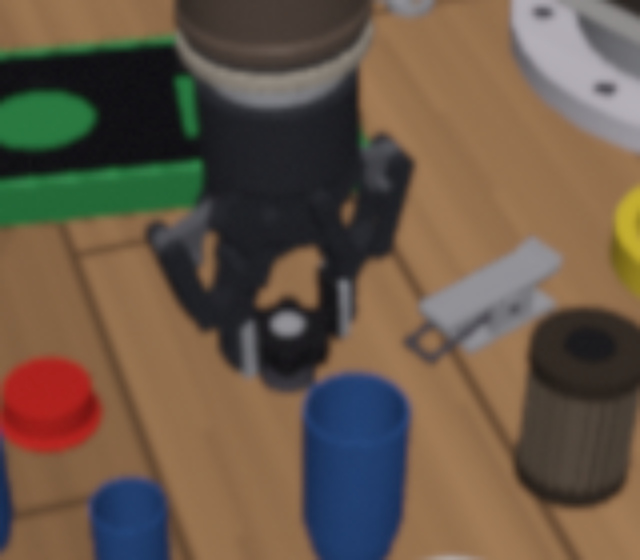

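Call:
move_arm --series '[-0.03,0,0,0,-0.035,0,0,0,-0.03,0.02,0.008,0,-0.02,0.035,0.014,0,0,0.037,0.016,0,0,0.037,0.016,0,0,0.037,0.016,0,0,0.03,0.014,0,0,0.015,0.006,0,0,0,0,0,0,0,0,0]'

```text
t: 5.5
tool_pos: [593.3, 347.3, 140.7]
ee_rot: [[0.039, -0.207, 0.978], [0.023, 0.978, 0.206], [-0.999, 0.014, 0.043]]
contact_force: [0.4, -0.7, -0.4]
finger_gap: 46.6
```

```bash
python3 go.py 593.5 332 60 - 3
```

```text
t 5.5 p [593.3 347.3 140.7] jaw 11.9 turn 0 n 3 F [ 0.4 -0.7 -0.4] gap 46.6 tilt [-0.999  0.014  0.043] q [-0.86  0.61  0.39  1.58 -0.27  0.96 -0.18]
0.0268,-0.0054,-0.0022,0.0,
0.0268,-0.0054,-0.0022,0.0,
0.0268,-0.0054,-0.0022,0.0,
```

Call:
move_arm --series '[0.025,-0.006,-0.003,0,0.028,-0.006,-0.002,0,0.025,-0.004,-0.001,0,0,0,0,0,0,0,0,0]'

```text
t: 5.92
tool_pos: [594.5, 326.4, 61.2]
ee_rot: [[0.041, -0.203, 0.978], [0.021, 0.979, 0.202], [-0.999, 0.012, 0.044]]
contact_force: [-0.3, -0.1, -0.1]
finger_gap: 46.8
```

```bash
python3 go.py 593.5 332 37 - 2; python3 - <<'E'
from h import *
p,d=snap("side","s4"); cv2.imwrite("pics/s4c.png",cv2.resize(p[80:220,220:380,::-1],None,fx=4,fy=4))
snap("top","t4")
E
```

```text
t 5.92 p [594.5 326.4  61.2] jaw 11.7 turn 0 n 2 F [-0.3 -0.1 -0.1] gap 46.8 tilt [-0.999  0.012  0.044] q [-0.81  0.68  0.36  1.67 -0.31  0.8  -0.12]
0.0121,0.0027,-0.0004,0.0,
0.0121,0.0027,-0.0004,0.0,
```

View pics/s4c.png

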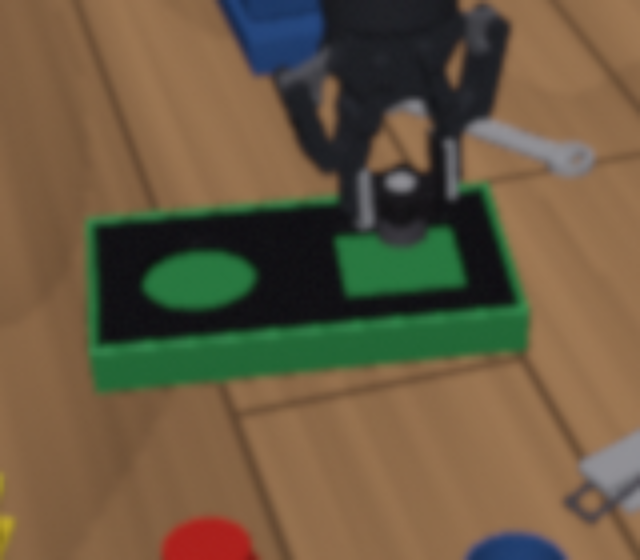

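Call:
move_arm --series '[0.012,0.003,0,0,0.011,0.002,0,0,0,0,0,0,0,0,0,0]'

```text
t: 6.35
tool_pos: [597.1, 334.7, 41.8]
ee_rot: [[0.047, -0.204, 0.978], [0.026, 0.979, 0.203], [-0.999, 0.016, 0.052]]
contact_force: [0.5, 0.2, -0.6]
finger_gap: 46.8
```

```bash
python3 go.py 593.5 332 36 - 1
```

```text
t 6.35 p [597.1 334.7  41.8] jaw 11.7 turn 0 n 1 F [ 0.5  0.2 -0.6] gap 46.8 tilt [-0.999  0.016  0.052] q [-0.81  0.71  0.34  1.67 -0.32  0.76 -0.12]
0.0055,-0.002,-0.0044,0.0,
```

Call:
move_arm --series '[0.006,-0.002,-0.004,0,0,0,0,0]'

```text
t: 6.52
tool_pos: [594.4, 333.0, 35.8]
ee_rot: [[0.049, -0.205, 0.978], [0.027, 0.979, 0.203], [-0.998, 0.017, 0.054]]
contact_force: [-0.1, 0.0, -1.6]
finger_gap: 46.7
```

```bash
python3 go.py 593.5 332 36 - 1
```

```text
t 6.52 p [594.4 333.   35.8] jaw 11.8 turn 0 n 1 F [-0.1  0.  -1.6] gap 46.7 tilt [-0.998  0.017  0.054] q [-0.81  0.71  0.34  1.68 -0.32  0.75 -0.11]
-0.0003,-0.0008,-0.001,0.0,
```

Call:
move_arm --series '[0,0,0,0,0,0,0,0,0,0,0,0,0,0,0,0]' --fingers 0.065

```text
t: 6.85
tool_pos: [594.3, 332.9, 36.3]
ee_rot: [[0.049, -0.205, 0.978], [0.028, 0.979, 0.203], [-0.998, 0.017, 0.054]]
contact_force: [0.4, 0.2, -0.1]
finger_gap: 65.1
```

Call:
move_arm --series '[-0.03,0,0,0,-0.04,0,0,0,-0.04,0,0,0,-0.03,0,0,0]' --fingers 0.075

```text
t: 7.18
tool_pos: [582.8, 326.4, 172.2]
ee_rot: [[0.036, -0.204, 0.978], [0.018, 0.979, 0.203], [-0.999, 0.011, 0.039]]
contact_force: [0.6, 0.8, -0.1]
finger_gap: 75.0
```

```bash
python3 go.py 432.5 -113.3 170 -15 12; python3 - <<'E'
from h import *
p,d=snap("side","s5"); cv2.imwrite("pics/s5c.png",cv2.resize(p[80:220,220:380,::-1],None,fx=4,fy=4))
E
```

```text
t 7.18 p [582.8 326.4 172.2] jaw 11.7 turn 26.7 n 12 F [ 0.6  0.8 -0.1] gap 75.0 tilt [-0.999  0.011  0.039] q [-0.86  0.55  0.41  1.6  -0.25  1.01 -0.17]
-0.0009,-0.0333,-0.0197,2.23,
-0.0009,-0.0341,-0.0184,2.23,
-0.0008,-0.0348,-0.0171,2.23,
-0.0008,-0.0354,-0.0157,2.23,
-0.0008,-0.036,-0.0143,2.23,
-0.0007,-0.0365,-0.0129,2.23,
-0.0007,-0.037,-0.0115,2.23,
-0.0006,-0.0374,-0.01,2.23,
-0.0005,-0.0378,-0.0086,2.23,
-0.0005,-0.0381,-0.0071,2.23,
-0.0004,-0.0383,-0.0056,2.23,
-0.0004,-0.0385,-0.0041,2.23,
```

View pics/s5c.png

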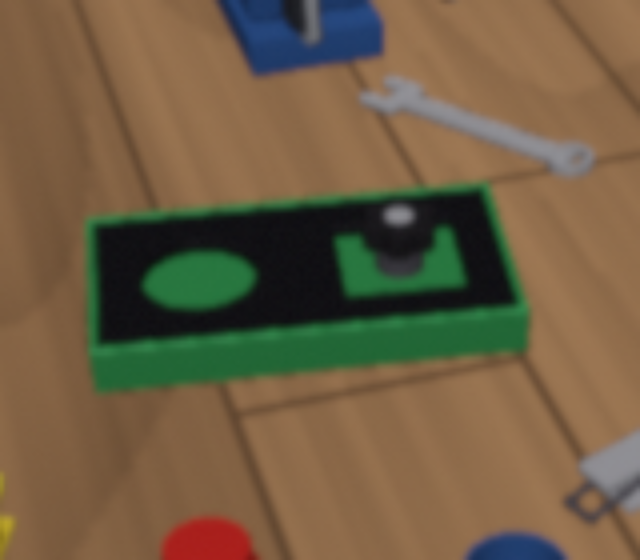

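The knob stands upright in the square cut-out, crop (400,240). On to the steel cone.

Call:
move_arm --series '[-0.001,-0.033,-0.02,2.2,-0.001,-0.034,-0.018,2.2,-0.001,-0.035,-0.017,2.2,-0.001,-0.035,-0.016,2.2,-0.001,-0.036,-0.014,2.2,-0.001,-0.036,-0.013,2.2,-0.001,-0.037,-0.011,2.2,0,-0.037,-0.01,2.2,0,-0.038,-0.009,2.2,0,-0.037,-0.007,2.2,0,-0.03,-0.004,2.2,0,-0.015,-0.002,2.2]' --fingers 0.075

```text
t: 8.23
tool_pos: [442.2, -88.3, 170.2]
ee_rot: [[0.059, 0.263, 0.963], [0.036, 0.964, -0.265], [-0.998, 0.05, 0.047]]
contact_force: [-0.1, -0.6, 0.9]
finger_gap: 74.9
```

```bash
python3 go.py 432.5 -113.3 80 -15 4
```

```text
t 8.23 p [442.2 -88.3 170.2] jaw -15.4 turn -0.4 n 4 F [-0.1 -0.6  0.9] gap 74.9 tilt [-0.998  0.05   0.047] q [-0.43  0.21  0.64  2.14 -0.24  0.8   0.1 ]
0.0221,-0.0078,-0.0017,-0.1,
0.0221,-0.0078,-0.0018,-0.1,
0.0221,-0.0078,-0.0018,-0.1,
0.0221,-0.0078,-0.0018,-0.1,
```

Call:
move_arm --series '[-0.03,0,0,0,-0.03,0,0,0,0,0,0,0]'

```text
t: 8.48
tool_pos: [435.3, -95.7, 230.9]
ee_rot: [[0.055, 0.277, 0.959], [0.034, 0.96, -0.279], [-0.998, 0.048, 0.043]]
contact_force: [1.3, -1.2, -0.3]
finger_gap: 75.1
```

Call:
move_arm --series '[0.03,-0.008,-0.002,0,0.03,-0.008,-0.002,0,0.03,-0.008,-0.002,0,0,0,0,0]'

```text
t: 8.82
tool_pos: [433.4, -112.9, 141.0]
ee_rot: [[0.068, 0.274, 0.959], [0.036, 0.96, -0.277], [-0.997, 0.053, 0.056]]
contact_force: [-1.2, -0.0, -0.0]
finger_gap: 74.9
```

```bash
python3 go.py 432.5 -113.3 80 -15 2
```

```text
t 8.82 p [ 433.4 -112.9  141. ] jaw -16.1 turn -1.1 n 2 F [-1.2 -0.  -0. ] gap 74.9 tilt [-0.997  0.053  0.056] q [-0.36  0.25  0.65  2.18 -0.31  0.72  0.22]
0.0304,-0.0019,-0.0021,-0.56,
0.0304,-0.0019,-0.0021,-0.56,
```

Call:
move_arm --series '[0.03,0.003,-0.002,-0.5,0.03,0.003,-0.002,-0.5,0.02,0.002,-0.002,0,0,0,0,0]'

```text
t: 9.15
tool_pos: [438.9, -98.8, 61.7]
ee_rot: [[0.071, 0.258, 0.964], [0.037, 0.965, -0.261], [-0.997, 0.054, 0.059]]
contact_force: [0.8, 0.0, -0.5]
finger_gap: 75.1
```

```bash
python3 go.py 432.5 -113.3 24 -15 2; python3 - <<'E'
from h import *
p,d=snap("side","s6"); cv2.imwrite("pics/s6c.png",cv2.resize(p[180:340,230:400,::-1],None,fx=4,fy=4)[:600])
E
```

```text
t 9.15 p [438.9 -98.8  61.7] jaw -15.2 turn -0.2 n 2 F [ 0.8  0.  -0.5] gap 75.1 tilt [-0.997  0.054  0.059] q [-0.26  0.4   0.51  2.25 -0.51  0.52  0.39]
0.0183,-0.0088,-0.0023,-0.08,
0.0183,-0.0088,-0.0023,-0.08,
```

View pics/s6c.png

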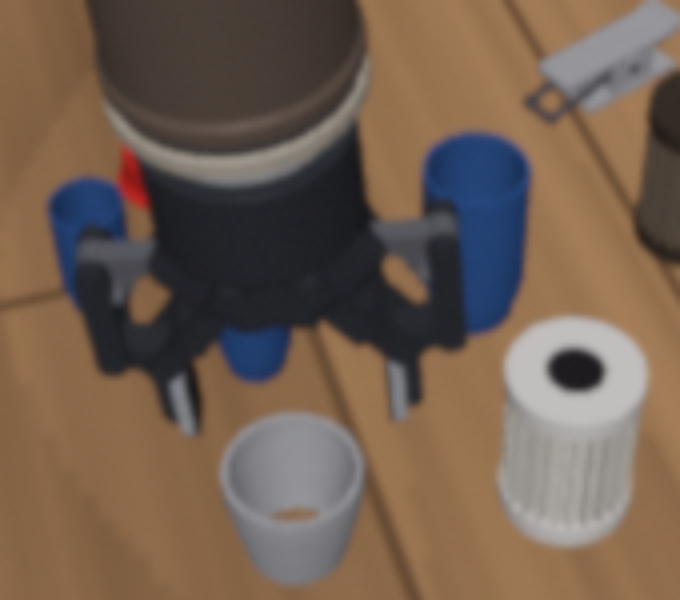

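Call:
move_arm --series '[0,-0.009,-0.003,0,0,-0.008,-0.002,0,0.001,0,0,0,0,0,0,0]'

```text
t: 9.53
tool_pos: [433.3, -116.4, 66.1]
ee_rot: [[0.08, 0.257, 0.963], [0.037, 0.965, -0.261], [-0.996, 0.056, 0.068]]
contact_force: [-0.1, -0.1, 0.4]
finger_gap: 75.2
```

```bash
python3 go.py 432.5 -113.3 24 -15 2
```

```text
t 9.53 p [ 433.3 -116.4   66.1] jaw -15.2 turn -0.2 n 2 F [-0.1 -0.1  0.4] gap 75.2 tilt [-0.996  0.056  0.068] q [-0.22  0.39  0.51  2.26 -0.5   0.52  0.43]
0.021,0.0002,-0.0022,-0.08,
0.021,0.0002,-0.0022,-0.08,
```

Call:
move_arm --series '[-0.006,0,0,0,-0.006,0,0,0,-0.006,0,0,0,-0.006,0,0,0,-0.006,0,0,0,-0.006,0,0,0]'

```text
t: 10.03
tool_pos: [430.8, -118.3, 107.4]
ee_rot: [[0.083, 0.259, 0.962], [0.037, 0.964, -0.262], [-0.996, 0.058, 0.071]]
contact_force: [-0.2, 0.0, 0.5]
finger_gap: 74.9
```

Call:
move_arm --series '[0.03,0,0,0]'

```text
t: 10.12
tool_pos: [437.0, -117.9, 82.0]
ee_rot: [[0.092, 0.258, 0.962], [0.037, 0.964, -0.262], [-0.995, 0.06, 0.08]]
contact_force: [3.1, 0.6, 0.4]
finger_gap: 75.0
```

Call:
move_arm --series '[0,0,0,0]'

```text
t: 10.2
tool_pos: [435.7, -116.8, 79.9]
ee_rot: [[0.089, 0.257, 0.962], [0.037, 0.965, -0.261], [-0.995, 0.059, 0.076]]
contact_force: [-0.8, 0.6, -0.4]
finger_gap: 74.9
```

```bash
python3 go.py 432.5 -113.3 24 -15 2
```

```text
t 10.2 p [ 435.7 -116.8   79.9] jaw -15.2 turn -0.2 n 2 F [-0.8  0.6 -0.4] gap 74.9 tilt [-0.995  0.059  0.076] q [-0.24  0.36  0.54  2.25 -0.48  0.55  0.41]
0.0277,-0.0004,-0.0041,-0.08,
0.0277,-0.0004,-0.0041,-0.08,
```

```bash
cat > st.py <<'E'
from h import *
s=env.sense(); R=np.array(s["ee_rot"]); print(round(s['t'],2),np.round(s["tool_pos"],2),"tilt",R[:2,0].round(4),"q",np.round(s["joints"],4),"dq",np.round(s["dq"],4),"tau",np.round(s["tau"],1))
E
python3 st.py
```

```text
10.2 [ 435.67 -116.75   79.86] tilt [0.0885 0.0373] q [-0.2407  0.3631  0.5432  2.2502 -0.4793  0.5512  0.4112] dq [-0.0539 -0.1492  0.0903 -0.0753  0.1524  0.1366 -0.1508] tau [  1.6 -43.6   5.7 -20.5  -1.5  -1.9   1.3]
```

Call:
move_arm --series '[0,0,0,0]'

```text
t: 10.28
tool_pos: [435.7, -117.0, 80.4]
ee_rot: [[0.088, 0.257, 0.962], [0.037, 0.965, -0.261], [-0.995, 0.059, 0.075]]
contact_force: [-0.6, -0.2, 0.6]
finger_gap: 74.9
```

```bash
python3 st.py
```

```text
10.28 [ 435.67 -116.96   80.36] tilt [0.088  0.0372] q [-0.241   0.3624  0.5437  2.2492 -0.4768  0.553   0.4086] dq [ 0.0042  0.0323 -0.024   0.024  -0.0193 -0.015   0.0189] tau [ -0.3 -42.3   4.8 -18.5  -0.6  -0.4   0.3]
```

Call:
move_arm --series '[0.01,0,0,0]'

```text
t: 10.37
tool_pos: [437.2, -116.7, 71.7]
ee_rot: [[0.09, 0.257, 0.962], [0.037, 0.965, -0.261], [-0.995, 0.059, 0.077]]
contact_force: [0.6, 0.7, -0.0]
finger_gap: 74.7
```

```bash
python3 st.py
```

```text
10.37 [ 437.16 -116.75   71.68] tilt [0.0896 0.0372] q [-0.2243  0.3799  0.5244  2.2541 -0.5012  0.5312  0.4303] dq [ 0.2218  0.2525 -0.2631  0.0699 -0.3387 -0.3055  0.2988] tau [ -1.8 -46.3   6.5 -18.5   0.8   0.7  -1. ]
```

Call:
move_arm --series '[0,0,0,0]'

```text
t: 10.45
tool_pos: [436.8, -116.4, 71.1]
ee_rot: [[0.089, 0.257, 0.962], [0.037, 0.965, -0.261], [-0.995, 0.059, 0.076]]
contact_force: [-0.7, 0.2, 0.1]
finger_gap: 75.0
```

```bash
python3 st.py
```

```text
10.45 [ 436.8  -116.43   71.14] tilt [0.0886 0.0375] q [-0.2242  0.3808  0.5238  2.2547 -0.502   0.5308  0.431 ] dq [-0.0224 -0.0447  0.0365 -0.0195  0.0529  0.0517 -0.0487] tau [  0.5 -44.5   5.5 -18.7  -0.6  -0.7   0.4]
```

Call:
move_arm --series '[0,0,0,0]'

```text
t: 10.53
tool_pos: [436.8, -116.5, 71.4]
ee_rot: [[0.089, 0.257, 0.962], [0.038, 0.965, -0.261], [-0.995, 0.059, 0.076]]
contact_force: [-0.4, 0.1, 0.6]
finger_gap: 75.2
```

```bash
python3 st.py
```

```text
10.53 [ 436.79 -116.54   71.41] tilt [0.0886 0.0376] q [-0.2242  0.3803  0.5241  2.2543 -0.5013  0.5316  0.4303] dq [-0.0003  0.0048 -0.0048  0.0055 -0.008  -0.0042  0.0069] tau [ -0.1 -44.2   5.3 -18.3  -0.3  -0.3   0.1]
```

Call:
move_arm --series '[-0.04,0,0,0,-0.04,0,0,0,-0.04,0,0,0,-0.04,0,0,0,-0.04,0,0,0,0,0,0,0,0,0,0,0]'

```text
t: 11.12
tool_pos: [415.6, -128.1, 279.2]
ee_rot: [[0.08, 0.265, 0.961], [0.033, 0.963, -0.268], [-0.996, 0.053, 0.068]]
contact_force: [0.1, 0.6, -1.2]
finger_gap: 75.0
```

```bash
python3 st.py
```

```text
11.12 [ 415.58 -128.09  279.23] tilt [0.0796 0.0332] q [-4.924e-01 -1.900e-03  7.321e-01  2.022e+00 -5.750e-02  1.052e+00
 -4.100e-03] dq [ 0.0137 -0.0753 -0.0124 -0.0799  0.0389  0.0624 -0.0441] tau [  0.2 -24.5   0.7 -33.7   0.1  -0.2  -0.3]
```

Call:
move_arm --series '[0.04,0,0,0,0,0,0,0,0,0,0,0,0.04,0,0,0,0,0,0,0,0,0,0,0]'

```text
t: 11.62
tool_pos: [423.7, -126.9, 201.2]
ee_rot: [[0.084, 0.268, 0.96], [0.033, 0.962, -0.271], [-0.996, 0.054, 0.072]]
contact_force: [0.9, -1.3, 0.1]
finger_gap: 75.1
```

```bash
python3 st.py
```

```text
11.62 [ 423.66 -126.88  201.21] tilt [0.0837 0.0329] q [-0.4489  0.1315  0.7514  2.1333 -0.1942  0.8502  0.1455] dq [ 0.0047  0.05   -0.0125  0.0502 -0.024  -0.021   0.0272] tau [ -0.6 -27.1   2.  -25.9  -0.7  -0.6   0.4]
```

Call:
move_arm --series '[0,0,0.04,0,0,0,0.04,0,0,0,0.04,0,0,0,0.04,0,0,0,0,0,0,0,0,0]'

```text
t: 12.12
tool_pos: [579.9, -170.2, 220.8]
ee_rot: [[0.081, 0.267, 0.96], [0.04, 0.962, -0.271], [-0.996, 0.06, 0.067]]
contact_force: [-0.4, -0.8, -0.3]
finger_gap: 75.1
```

```bash
python3 st.py
```

```text
12.12 [ 579.91 -170.16  220.78] tilt [0.0806 0.0402] q [-0.2718  0.4292  0.7163  1.7419 -0.402   1.0418  0.3171] dq [ 0.0029  0.0394  0.0012 -0.1229 -0.0113  0.0371 -0.0067] tau [ -1.  -53.7   8.8 -31.1  -0.9  -0.6   0.2]
```

```bash
python3 go.py 432.5 -113.3 110 -64 7
```

```text
t 12.12 p [ 579.9 -170.2  220.8] jaw -15.8 turn 48.2 n 7 F [-0.4 -0.8 -0.3] gap 75.1 tilt [-0.996  0.06   0.067] q [-0.27  0.43  0.72  1.74 -0.4   1.04  0.32]
0.0144,0.0012,-0.0235,6.89,
0.0142,-0.0015,-0.0236,6.89,
0.0141,-0.0042,-0.0233,6.89,
0.0139,-0.0068,-0.0228,6.89,
0.0139,-0.0094,-0.0219,6.89,
0.0138,-0.0118,-0.0207,6.89,
0.0137,-0.0141,-0.0193,6.89,
```

Call:
move_arm --series '[0.014,0.001,-0.024,7,0.014,-0.002,-0.024,7,0.014,-0.004,-0.023,7,0.014,-0.007,-0.023,7,0.014,-0.009,-0.022,7,0.014,-0.012,-0.021,7,0.013,-0.014,-0.02,6,0,0,0,0,0,0,0,0]'

```text
t: 12.87
tool_pos: [426.7, -103.2, 123.3]
ee_rot: [[0.095, 0.903, 0.42], [0.051, 0.417, -0.907], [-0.994, 0.108, -0.006]]
contact_force: [1.0, -0.7, 0.5]
finger_gap: 75.2
```

```bash
python3 st.py; python3 go.py 432.5 -113.3 70 -65 2
```

```text
12.87 [ 426.66 -103.24  123.34] tilt [0.095  0.0511] q [-0.5668  0.3217  0.9344  2.2532 -0.5443  0.6914 -0.3816] dq [-0.0391 -0.0432  0.0179  0.0718 -0.0017  0.0162 -0.0487] tau [ -0.1 -33.5   7.  -19.6  -0.4  -0.1  -0.3]
t 12.87 p [ 426.7 -103.2  123.3] jaw -65.2 turn -0.2 n 2 F [ 1.  -0.7  0.5] gap 75.2 tilt [-0.994  0.108 -0.006] q [-0.57  0.32  0.93  2.25 -0.54  0.69 -0.38]
0.0265,-0.0023,0.006,-0.08,
0.0265,-0.0023,0.006,-0.08,
```

Call:
move_arm --series '[0.03,-0.002,0.007,0,0,0,0,0,0,0,0,0,0.025,-0.002,0.006,0,0,0,0,0,0,0,0,0]'

```text
t: 13.37
tool_pos: [440.6, -112.7, 76.0]
ee_rot: [[0.106, 0.898, 0.428], [0.057, 0.424, -0.904], [-0.993, 0.12, -0.006]]
contact_force: [1.1, -0.4, -0.5]
finger_gap: 74.8
```

```bash
python3 st.py; python3 go.py 432.5 -113.3 24 -65 2
```

```text
13.37 [ 440.55 -112.72   75.95] tilt [0.1062 0.0571] q [-0.4009  0.4251  0.783   2.2669 -0.721   0.6019 -0.1961] dq [ 0.0041  0.0076  0.0055 -0.0077 -0.0074  0.004   0.0173] tau [  0.5 -41.    7.5 -17.9  -0.8  -0.3   0.4]
t 13.37 p [ 440.6 -112.7   76. ] jaw -64.7 turn 0.3 n 2 F [ 1.1 -0.4 -0.5] gap 74.8 tilt [-0.993  0.12  -0.006] q [-0.4   0.43  0.78  2.27 -0.72  0.6  -0.2 ]
0.0253,-0.0069,-0.0013,0.16,
0.0253,-0.0069,-0.0013,0.16,
```

```bash
python3 go.py 434.8 -112 24 -65 3
```

```text
t 13.37 p [ 440.6 -112.7   76. ] jaw -64.7 turn 0.3 n 3 F [ 1.1 -0.4 -0.5] gap 74.8 tilt [-0.993  0.12  -0.006] q [-0.4   0.43  0.78  2.27 -0.72  0.6  -0.2 ]
0.017,-0.0037,-0.0009,0.1,
0.017,-0.0037,-0.0009,0.1,
0.017,-0.0037,-0.0009,0.1,
```

Call:
move_arm --series '[0.028,-0.008,-0.001,0,0,0,0,0,0,0,0,0]'

```text
t: 13.62
tool_pos: [439.5, -113.3, 51.9]
ee_rot: [[0.112, 0.896, 0.429], [0.058, 0.425, -0.903], [-0.992, 0.127, -0.004]]
contact_force: [0.6, -0.1, 0.1]
finger_gap: 74.9
```

```bash
python3 st.py; python3 go.py 434.8 -112 24 -65 1
```

```text
13.62 [ 439.5  -113.31   51.94] tilt [0.1125 0.0581] q [-0.3343  0.4615  0.7058  2.2899 -0.8083  0.542  -0.1107] dq [-0.0089  0.0002  0.0035  0.0211 -0.0028  0.0027  0.015 ] tau [  0.5 -43.4   7.2 -15.1  -0.8  -0.2   0.4]
t 13.62 p [ 439.5 -113.3   51.9] jaw -64.6 turn 0.4 n 1 F [ 0.6 -0.1  0.1] gap 74.9 tilt [-0.992  0.127 -0.004] q [-0.33  0.46  0.71  2.29 -0.81  0.54 -0.11]
0.0273,-0.0072,-0.0031,0.41,
```

Call:
move_arm --series '[0.03,-0.009,-0.003,0.4,0,0,0,0,0,0,0,0]'

```text
t: 13.87
tool_pos: [437.6, -112.0, 25.9]
ee_rot: [[0.119, 0.897, 0.425], [0.059, 0.421, -0.905], [-0.991, 0.133, -0.003]]
contact_force: [-0.1, 0.2, 1.4]
finger_gap: 74.7
```

```bash
python3 st.py; python3 go.py 434.8 -112 24 -65 1; python3 - <<'E'
from h import *
p,d=snap("side","s7"); cv2.imwrite("pics/s7c.png",cv2.resize(p[180:340,230:400,::-1],None,fx=4,fy=4)[:600])
E
```

```text
13.87 [ 437.56 -112.     25.89] tilt [0.119  0.0595] q [-0.2614  0.5     0.6121  2.3139 -0.9133  0.473  -0.0183] dq [-0.0123  0.0044  0.0004  0.018  -0.0122  0.0043  0.0139] tau [  0.5 -45.8   6.6 -12.6  -0.8  -0.1   0.5]
t 13.87 p [ 437.6 -112.    25.9] jaw -64.9 turn 0.1 n 1 F [-0.1  0.2  1.4] gap 74.7 tilt [-0.991  0.133 -0.003] q [-0.26  0.5   0.61  2.31 -0.91  0.47 -0.02]
0.0015,-0.0027,-0.0012,0.14,
```

View pics/s7c.png

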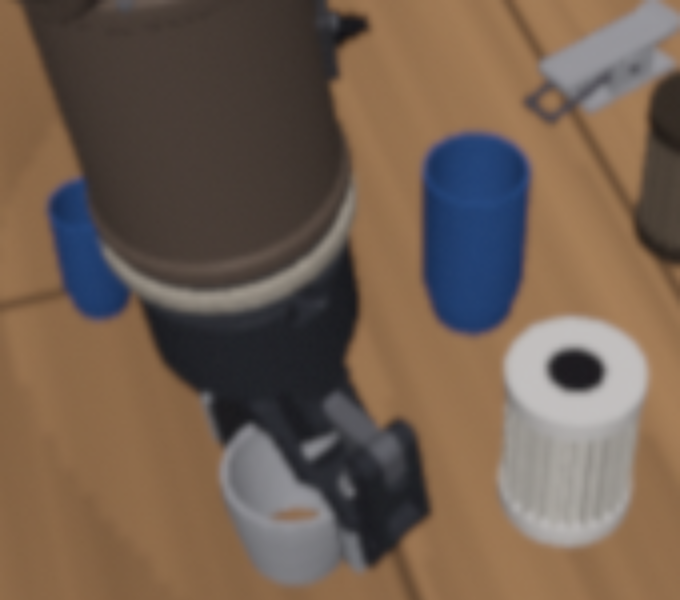

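Call:
move_arm --series '[0,-0.005,-0.001,0,0,0,0,0]'

```text
t: 14.08
tool_pos: [433.8, -113.4, 28.0]
ee_rot: [[0.122, 0.896, 0.426], [0.059, 0.422, -0.905], [-0.991, 0.135, -0.001]]
contact_force: [-0.8, 0.4, -0.0]
finger_gap: 74.8
```

Call:
move_arm --series '[0,0,0,0,0,0,0,0,0,0,0,0,0,0,0,0,0,0,0,0]' --fingers 0.04 --squeeze 35

```text
t: 14.5
tool_pos: [435.1, -113.3, 30.7]
ee_rot: [[0.125, 0.896, 0.427], [0.059, 0.423, -0.904], [-0.99, 0.139, 0.0]]
contact_force: [-0.3, 0.2, -1.2]
finger_gap: 56.2
```

```bash
python3 st.py; python3 go.py 478 350 150 - 12; python3 - <<'E'
from h import *
p,d=snap("side","s8"); cv2.imwrite("pics/s8c.png",cv2.resize(p[180:340,230:400,::-1],None,fx=4,fy=4)[:600])
E
```

```text
14.5 [ 435.07 -113.34   30.7 ] tilt [0.1254 0.0591] q [-0.2638  0.4856  0.6199  2.3208 -0.9068  0.4726 -0.0155] dq [-0.0056 -0.0016  0.0031 -0.0002  0.0072  0.0032 -0.0035] tau [ -0.  -47.3   7.6 -14.5  -0.4  -0.   -0. ]
t 14.5 p [ 435.1 -113.3   30.7] jaw -64.7 turn 0 n 12 F [-0.3  0.2 -1.2] gap 56.2 tilt [-0.99   0.139  0.   ] q [-0.26  0.49  0.62  2.32 -0.91  0.47 -0.02]
-0.0071,0.0209,-0.0334,0.0,
-0.0071,0.0209,-0.0334,0.0,
-0.0071,0.0209,-0.0334,0.0,
-0.0071,0.0209,-0.0334,0.0,
-0.0071,0.0209,-0.0334,0.0,
-0.0071,0.0209,-0.0334,0.0,
-0.0071,0.0209,-0.0334,0.0,
-0.0071,0.0209,-0.0334,0.0,
-0.0071,0.0209,-0.0334,0.0,
-0.0071,0.0209,-0.0334,0.0,
-0.0071,0.0209,-0.0334,0.0,
-0.0071,0.0209,-0.0334,0.0,
```

View pics/s8c.png

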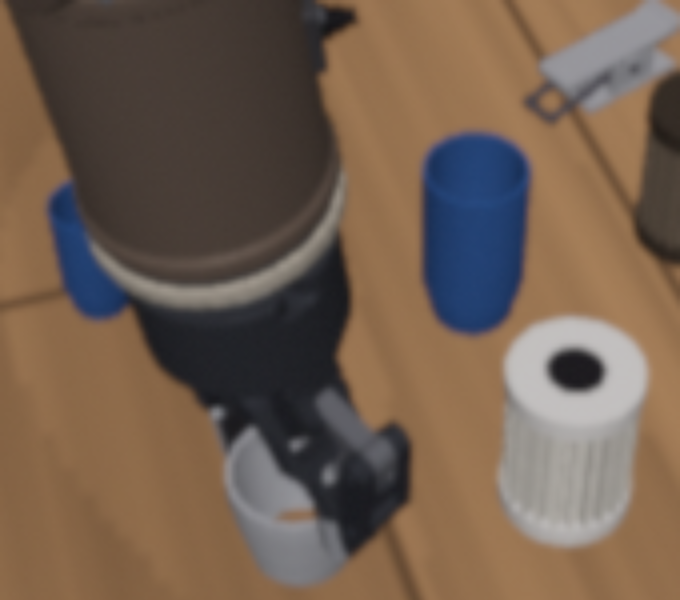

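Call:
move_arm --series '[-0.03,0,0,0,-0.035,0,0,0,-0.035,0.005,-0.005,0,0,0,0,0]'

```text
t: 14.88
tool_pos: [422.1, -112.6, 131.1]
ee_rot: [[0.115, 0.897, 0.426], [0.058, 0.422, -0.905], [-0.992, 0.129, -0.004]]
contact_force: [1.5, -0.5, -1.9]
finger_gap: 56.5
```

```bash
python3 st.py; python3 go.py 478 350 150 - 12; python3 - <<'E'
from h import *
p,d=snap("side","s9"); cv2.imwrite("pics/s9c.png",cv2.resize(p[100:260,230:400,::-1],None,fx=4,fy=4)[:600])
E
```

```text
14.88 [ 422.12 -112.6   131.13] tilt [0.1149 0.0581] q [-0.5531  0.2903  0.946   2.2616 -0.5343  0.6885 -0.355 ] dq [ 0.0765  0.0668 -0.0558  0.0471 -0.1185 -0.0672  0.1489] tau [ -1.6 -34.8   8.3 -22.3   1.8   1.2  -2.4]
t 14.88 p [ 422.1 -112.6  131.1] jaw -64.8 turn 0 n 12 F [ 1.5 -0.5 -1.9] gap 56.5 tilt [-0.992  0.129 -0.004] q [-0.55  0.29  0.95  2.26 -0.53  0.69 -0.35]
0.0012,0.0207,-0.0329,0.0,
0.0012,0.0207,-0.0329,0.0,
0.0012,0.0207,-0.0329,0.0,
0.0012,0.0207,-0.0329,0.0,
0.0012,0.0207,-0.0329,0.0,
0.0012,0.0207,-0.0329,0.0,
0.0012,0.0207,-0.0329,0.0,
0.0012,0.0207,-0.0329,0.0,
0.0012,0.0207,-0.0329,0.0,
0.0012,0.0207,-0.0329,0.0,
0.0012,0.0207,-0.0329,0.0,
0.0012,0.0207,-0.0329,0.0,
```

View pics/s9c.png

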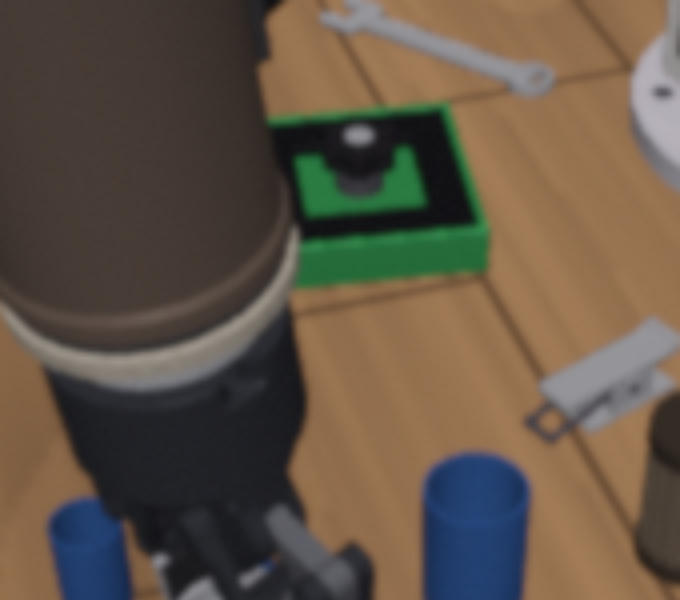

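Call:
move_arm --series '[0.0,0.02,-0.032,0,0,0.021,-0.033,0,0,0.021,-0.033,0,0,0.021,-0.033,0,0,0.021,-0.033,0,0,0.021,-0.033,0,0,0.021,-0.033,0,0,0.021,-0.033,0,0,0.021,-0.033,0,0,0.018,-0.028,0,0,0.01,-0.015,0,0,0,0,0]'

```text
t: 15.93
tool_pos: [472.9, 298.0, 147.6]
ee_rot: [[0.11, 0.904, 0.413], [0.053, 0.409, -0.911], [-0.993, 0.122, -0.003]]
contact_force: [-0.3, 0.1, -1.8]
finger_gap: 56.6
```

```bash
python3 st.py; python3 go.py 478 350 90 - 3
```

```text
15.93 [472.88 298.02 147.64] tilt [0.1097 0.0531] q [-1.3604  0.486   0.9602  1.9973 -0.5567  0.7997 -1.246 ] dq [ 0.0128  0.03   -0.0209  0.0252 -0.0154 -0.0153  0.032 ] tau [ -0.3 -48.8  13.6 -25.6  -0.1  -0.4  -0.6]
t 15.93 p [472.9 298.  147.6] jaw -65.6 turn 0 n 3 F [-0.3  0.1 -1.8] gap 56.6 tilt [-0.993  0.122 -0.003] q [-1.36  0.49  0.96  2.   -0.56  0.8  -1.25]
0.0202,0.0063,-0.015,0.0,
0.0202,0.0063,-0.015,0.0,
0.0202,0.0063,-0.015,0.0,
```

Call:
move_arm --series '[0.01,0.008,-0.018,0,0.022,0.007,-0.017,0,0.025,0.005,-0.012,0,0,0,0,0,0,0,0,0]'

```text
t: 16.35
tool_pos: [476.5, 351.6, 84.1]
ee_rot: [[0.103, 0.905, 0.412], [0.049, 0.409, -0.911], [-0.994, 0.114, -0.002]]
contact_force: [1.3, -1.3, -2.3]
finger_gap: 56.7
```

```bash
python3 st.py; python3 go.py 478.4 351 53 - 1;python3 - <<'E'
from h import *
p,d=snap("side","s10"); cv2.imwrite("pics/s10c.png",cv2.resize(p[70:210,200:370,::-1],None,fx=4,fy=4)[:600])
E
```

```text
16.35 [476.54 351.57  84.06] tilt [0.1027 0.0488] q [-1.3223  0.6205  0.8466  1.9639 -0.6772  0.7322 -1.2389] dq [ 0.024   0.059  -0.0527  0.0188 -0.0413 -0.0212  0.0308] tau [ -2.2 -56.8  13.3 -22.3  -0.6  -0.6  -0. ]
t 16.35 p [476.5 351.6  84.1] jaw -65.7 turn 0 n 1 F [ 1.3 -1.3 -2.3] gap 56.7 tilt [-0.994  0.114 -0.002] q [-1.32  0.62  0.85  1.96 -0.68  0.73 -1.24]
0.031,-0.0021,0.0014,0.0,
```

View pics/s10c.png

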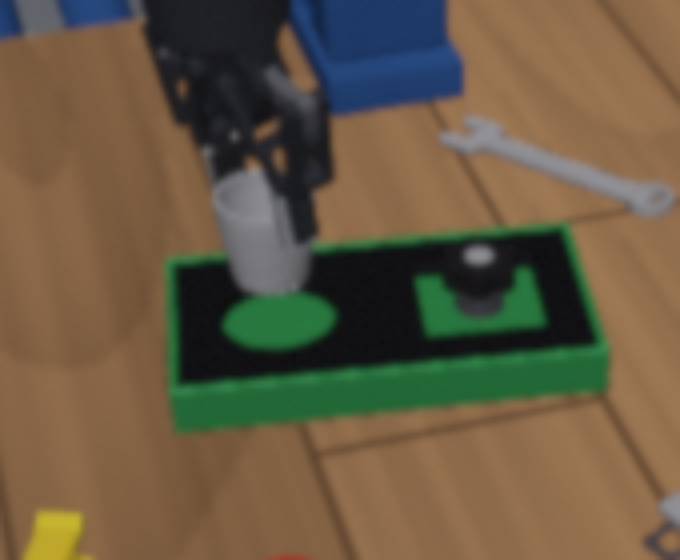

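Call:
move_arm --series '[0.015,-0.001,0.001,0,0.012,-0.001,0,0,0,0,0,0,0,0,0,0]'

```text
t: 16.73
tool_pos: [478.8, 346.6, 57.1]
ee_rot: [[0.102, 0.908, 0.407], [0.048, 0.404, -0.913], [-0.994, 0.113, -0.002]]
contact_force: [-0.1, 0.4, -1.6]
finger_gap: 56.4
```

```bash
python3 st.py; python3 go.py 478.4 351 52 - 1
```

```text
16.73 [478.76 346.62  57.14] tilt [0.1024 0.0482] q [-1.2816  0.6518  0.8003  1.9838 -0.7233  0.6811 -1.1982] dq [ 0.0144  0.0025 -0.0034  0.0153 -0.0095 -0.0085  0.0116] tau [ -0.3 -59.4  14.6 -20.1  -0.3  -0.7   0.1]
t 16.73 p [478.8 346.6  57.1] jaw -66.0 turn 0 n 1 F [-0.1  0.4 -1.6] gap 56.4 tilt [-0.994  0.113 -0.002] q [-1.28  0.65  0.8   1.98 -0.72  0.68 -1.2 ]
0.0053,0.0009,-0.0041,0.0,
```

Call:
move_arm --series '[0.006,0.001,-0.005,0,0,0,0,0,0,0,0,0]'

```text
t: 16.98
tool_pos: [479.2, 351.7, 52.6]
ee_rot: [[0.104, 0.908, 0.405], [0.05, 0.402, -0.914], [-0.993, 0.115, -0.003]]
contact_force: [0.8, -0.5, -2.2]
finger_gap: 56.4
```

```bash
python3 st.py; python3 go.py 478.4 351 51 - 1
```

```text
16.98 [479.2  351.65  52.64] tilt [0.1038 0.0496] q [-1.2813  0.6612  0.7929  1.98   -0.7331  0.6748 -1.2003] dq [-0.0077  0.0052 -0.0115 -0.0064 -0.0107  0.001  -0.0019] tau [ -0.5 -60.6  14.7 -20.3  -0.3  -0.6  -0. ]
t 16.98 p [479.2 351.7  52.6] jaw -66.1 turn 0 n 1 F [ 0.8 -0.5 -2.2] gap 56.4 tilt [-0.993  0.115 -0.003] q [-1.28  0.66  0.79  1.98 -0.73  0.67 -1.2 ]
0.0015,-0.0012,0.0003,0.0,
```

Call:
move_arm --series '[0.003,-0.001,0,0,0,0,0,0,0,0,0,0]'

```text
t: 17.23
tool_pos: [479.2, 352.3, 50.6]
ee_rot: [[0.105, 0.908, 0.406], [0.051, 0.403, -0.914], [-0.993, 0.117, -0.004]]
contact_force: [0.5, -0.6, -1.5]
finger_gap: 56.4
```

```bash
python3 st.py; python3 go.py 478.4 351 51 - 1
```

```text
17.23 [479.19 352.25  50.64] tilt [0.1055 0.0515] q [-1.279   0.6626  0.7879  1.9824 -0.7383  0.6678 -1.196 ] dq [-0.0017 -0.0031 -0.0015  0.0022  0.0001 -0.0033  0.0008] tau [  0.  -61.2  15.3 -20.1  -0.2  -0.7   0. ]
t 17.23 p [479.2 352.3  50.6] jaw -66.0 turn 0 n 1 F [ 0.5 -0.6 -1.5] gap 56.4 tilt [-0.993  0.117 -0.004] q [-1.28  0.66  0.79  1.98 -0.74  0.67 -1.2 ]
-0.0005,-0.0012,0.0008,0.0,
```

Call:
move_arm --series '[0,0,0,0,0,0,0,0,0,0,0,0,0,0,0,0]' --fingers 0.072

```text
t: 17.57
tool_pos: [479.6, 352.7, 51.2]
ee_rot: [[0.107, 0.907, 0.406], [0.052, 0.403, -0.914], [-0.993, 0.119, -0.005]]
contact_force: [-0.9, -0.0, 0.8]
finger_gap: 72.4
```

Call:
move_arm --series '[-0.03,-0.003,0,0,-0.04,-0.005,0,0,-0.04,-0.005,0,0,-0.04,0,0,0,0,0,0,0,0,0,0,0]'

```text
t: 18.07
tool_pos: [450.6, 337.7, 203.0]
ee_rot: [[0.104, 0.909, 0.405], [0.048, 0.402, -0.914], [-0.993, 0.114, -0.002]]
contact_force: [-0.4, 0.4, -1.0]
finger_gap: 72.0
```

```bash
python3 st.py; python3 go.py 546 -8 190 - 10;python3 - <<'E'
from h import *
p,d=snap("side","s11"); cv2.imwrite("pics/s11c.png",cv2.resize(p[70:210,200:370,::-1],None,fx=4,fy=4)[:600])
E
```

```text
18.07 [450.62 337.68 203.03] tilt [0.1037 0.0482] q [-1.5184  0.4428  1.059   1.9174 -0.4713  0.9294 -1.4075] dq [-0.0251 -0.0624  0.0451 -0.0559  0.0414  0.0329 -0.0383] tau [  0.8 -46.7  14.5 -29.2   0.2  -0.7  -0.2]
t 18.07 p [450.6 337.7 203. ] jaw -66.1 turn 0 n 10 F [-0.4  0.4 -1. ] gap 72.0 tilt [-0.993  0.114 -0.002] q [-1.52  0.44  1.06  1.92 -0.47  0.93 -1.41]
0.0006,-0.0054,0.0355,0.0,
0.0006,-0.0054,0.0355,0.0,
0.0006,-0.0054,0.0355,0.0,
0.0006,-0.0054,0.0355,0.0,
0.0006,-0.0054,0.0355,0.0,
0.0006,-0.0054,0.0355,0.0,
0.0006,-0.0054,0.0355,0.0,
0.0006,-0.0054,0.0355,0.0,
0.0006,-0.0054,0.0355,0.0,
0.0006,-0.0054,0.0355,0.0,
```

View pics/s11c.png

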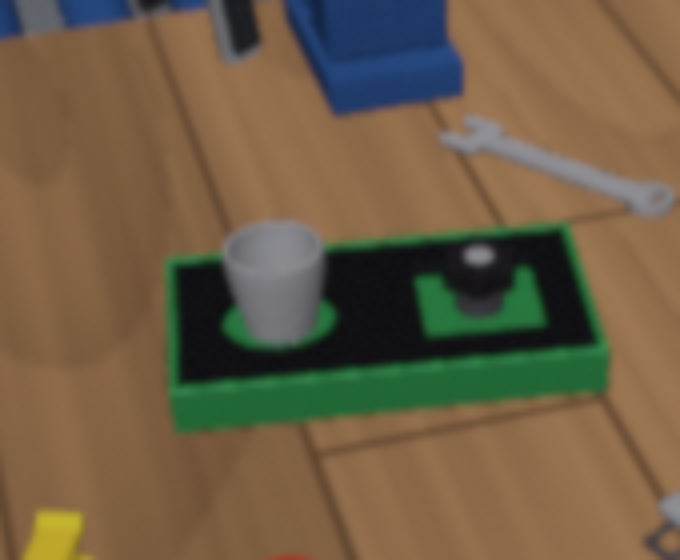

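Call:
move_arm --series '[0,-0.005,0.036,0,0,-0.005,0.037,0,0,-0.005,0.037,0,0,-0.006,0.037,0,0,-0.006,0.037,0,0.003,-0.006,0.037,0,0.005,-0.006,0.037,0,0.006,-0.005,0.034,0,0.006,-0.004,0.025,0,0.006,0,0.012,0,0,0,0,0,0,0,0,0]'

```text
t: 19.12
tool_pos: [544.4, 5.9, 159.0]
ee_rot: [[0.096, 0.908, 0.408], [0.041, 0.406, -0.913], [-0.995, 0.104, 0.002]]
contact_force: [-0.1, 0.7, 0.0]
finger_gap: 72.0
```

```bash
python3 st.py; python3 go.py 548 -7 125 -62 3;python3 - <<'E'
from m import *
for n in("top","side"):
    p,d=snap(n,n+"12"); W=cloud(n,d)
    for k,(x,y,a,b) in dict(big=(476,350,60,85),small=(545,-7,80,100)).items():
        m=(np.hypot(W[...,0]-x,W[...,1]-y)<40)&(W[...,2]>a)&(W[...,2]<b); T=W[m]
        if len(T)<20: print(n,k,len(T)); continue
        T=T[T[:,2]>np.percentile(T[:,2],90)-5]
        mc,r=cv2.minEnclosingCircle(T[:,:2].astype(np.float32)); c,wh,an=cv2.minAreaRect(T[:,:2].astype(np.float32)); print(n,k,np.percentile(T[:,2],90).round(1),np.round(mc,1),round(r,1),np.round(c,1),np.round(wh,1))
E
```

```text
19.12 [544.38   5.9  158.99] tilt [0.0958 0.0409] q [-0.7671  0.4443  0.9355  1.9953 -0.5492  0.852  -0.6845] dq [ 0.0393  0.0299 -0.0068  0.0063 -0.017  -0.009   0.0224] tau [  1.3 -46.6  12.  -25.6  -0.3  -0.6   0.2]
t 19.12 p [544.4   5.9 159. ] jaw -65.9 turn -3.9 n 3 F [-0.1  0.7  0. ] gap 72.0 tilt [-0.995  0.104  0.002] q [-0.77  0.44  0.94  2.   -0.55  0.85 -0.68]
0.0112,-0.0018,0.0044,-1.3,
0.0112,-0.0019,0.0044,-1.3,
0.0112,-0.002,0.0044,-1.3,
top big 73.2 [475.9 349.5] 29.2 [476.  348.9] [55.9 56.9]
top small 0
side big 74.4 [480.2 350.1] 30.6 [478.3 351.3] [58.2 55.3]
side small 91.8 [547.4  -7.7] 25.5 [546.7  -6.9] [46.4 48.7]
```

Call:
move_arm --series '[0.018,-0.003,0.007,0,0.018,-0.003,0.007,0,0,0,0,0,0,0,0,0]' --fingers 0.075

```text
t: 19.55
tool_pos: [548.3, 0.2, 122.4]
ee_rot: [[0.096, 0.903, 0.419], [0.045, 0.417, -0.908], [-0.994, 0.106, -0.001]]
contact_force: [-0.1, 0.7, 0.7]
finger_gap: 74.9
```

```bash
python3 st.py; python3 go.py 547.8 -7.2 56 - 2
```

```text
19.55 [5.4830e+02 2.5000e-01 1.2235e+02] tilt [0.0957 0.0448] q [-0.6945  0.496   0.8678  2.0217 -0.6215  0.7869 -0.5994] dq [-0.0116  0.0145 -0.0154  0.0157 -0.0086 -0.01    0.0094] tau [  0.8 -49.2  11.7 -22.8  -0.5  -0.5   0.3]
t 19.55 p [5.483e+02 2.000e-01 1.224e+02] jaw -65.2 turn 0 n 2 F [-0.1  0.7  0.7] gap 74.9 tilt [-0.994  0.106 -0.001] q [-0.69  0.5   0.87  2.02 -0.62  0.79 -0.6 ]
0.0328,-0.0053,0.0033,0.0,
0.0328,-0.0053,0.0033,0.0,
```

Call:
move_arm --series '[0.018,-0.006,0.004,0,0,0,0,0,0,0,0,0]'

```text
t: 19.8
tool_pos: [547.1, -0.9, 105.7]
ee_rot: [[0.097, 0.901, 0.424], [0.047, 0.421, -0.906], [-0.994, 0.108, -0.002]]
contact_force: [0.7, 0.2, 0.2]
finger_gap: 75.1
```

```bash
python3 st.py; python3 go.py 547.8 -7.2 56 - 1
```

```text
19.8 [547.06  -0.91 105.74] tilt [0.0968 0.047 ] q [-0.6672  0.5146  0.8366  2.0398 -0.6542  0.7524 -0.5623] dq [-0.0132  0.0023 -0.005   0.0196  0.0019 -0.0015  0.0032] tau [  0.5 -50.3  11.6 -21.3  -0.5  -0.4   0.2]
t 19.8 p [547.1  -0.9 105.7] jaw -64.9 turn 0 n 1 F [0.7 0.2 0.2] gap 75.1 tilt [-0.994  0.108 -0.002] q [-0.67  0.51  0.84  2.04 -0.65  0.75 -0.56]
0.0492,-0.0073,0.0061,0.0,
```

Call:
move_arm --series '[0.001,-0.004,0.008,0,0,0,0,0,0.03,-0.004,0.001,0,0,0,0,0,0,0,0,0]'

```text
t: 20.22
tool_pos: [550.2, -9.7, 78.8]
ee_rot: [[0.103, 0.899, 0.426], [0.049, 0.424, -0.905], [-0.993, 0.114, -0.0]]
contact_force: [0.1, 0.4, 0.7]
finger_gap: 74.8
```

```bash
python3 st.py; python3 go.py 547.8 -7.2 56 - 1;python3 - <<'E'
from h import *
p,d=snap("side","s13"); cv2.imwrite("pics/s13c.png",cv2.resize(p[130:290,270:440,::-1],None,fx=4,fy=4)[:600])
E
```

```text
20.22 [550.19  -9.68  78.76] tilt [0.1034 0.0491] q [-0.605   0.5507  0.78    2.0578 -0.7141  0.6966 -0.491 ] dq [ 0.0075  0.0219 -0.02    0.0279 -0.0152 -0.0086  0.0193] tau [ -0.4 -52.2  11.  -19.5  -0.6  -0.3   0.2]
t 20.22 p [550.2  -9.7  78.8] jaw -64.8 turn 0 n 1 F [0.1 0.4 0.7] gap 74.8 tilt [-0.993  0.114 -0.   ] q [-0.6   0.55  0.78  2.06 -0.71  0.7  -0.49]
0.0225,-0.0037,-0.0033,0.0,
```

View pics/s13c.png

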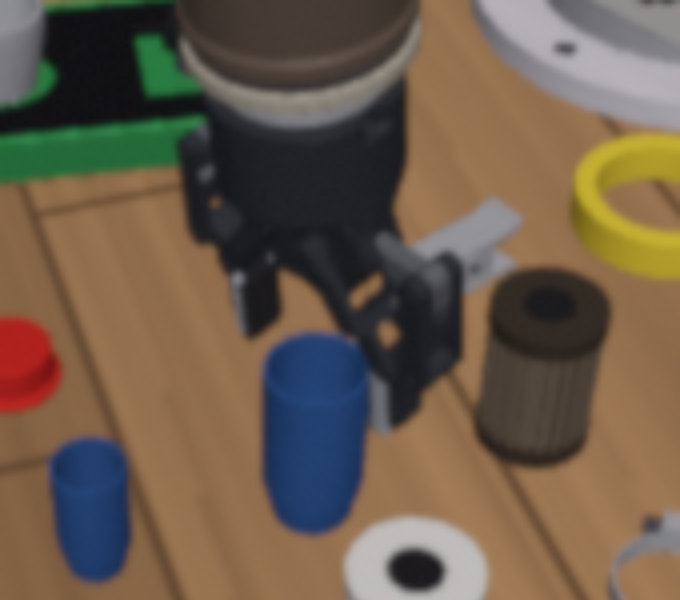

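Both fingers straddle the large blue reducer, crop (315,430). I'll keep going down.

Call:
move_arm --series '[0.02,-0.005,-0.003,0,0,0,0,0,0,0,0,0]'

```text
t: 20.52
tool_pos: [548.1, -7.9, 61.5]
ee_rot: [[0.106, 0.898, 0.427], [0.05, 0.424, -0.904], [-0.993, 0.118, 0.0]]
contact_force: [0.9, -0.1, -0.2]
finger_gap: 75.2
```

```bash
python3 st.py; python3 go.py 547.8 -7.2 58 - 1
```

```text
20.52 [548.08  -7.86  61.54] tilt [0.1065 0.0501] q [-0.5834  0.5694  0.7451  2.0771 -0.7529  0.6561 -0.4585] dq [-0.0077  0.0029 -0.0072  0.0189 -0.0036  0.0047  0.0046] tau [ -0.3 -53.5  10.9 -18.4  -0.5  -0.3   0.2]
t 20.52 p [548.1  -7.9  61.5] jaw -64.7 turn 0 n 1 F [ 0.9 -0.1 -0.2] gap 75.2 tilt [-0.993  0.118  0.   ] q [-0.58  0.57  0.75  2.08 -0.75  0.66 -0.46]
0.0035,-0.0004,-0.0007,0.0,
```

Call:
move_arm --series '[0.001,0,-0.001,0,0,0,0,0,0,0,0,0,0,0,0,0,0,0,0,0,0,0,0,0,0,0,0,0]' --fingers 0.03 --squeeze 30

```text
t: 21.1
tool_pos: [550.0, -6.7, 64.8]
ee_rot: [[0.111, 0.897, 0.427], [0.051, 0.424, -0.904], [-0.993, 0.122, 0.001]]
contact_force: [-0.0, -0.2, -2.7]
finger_gap: 47.4
```

```bash
python3 st.py;python3 - <<'E'
from m import *
for n in("side","top"):
    p,d=snap(n,n+"14"); W=cloud(n,d)
    for k,(x,y,a,b) in dict(big=(476,350,60,85),small=(545,-7,80,94)).items():
        m=(np.hypot(W[...,0]-x,W[...,1]-y)<40)&(W[...,2]>a)&(W[...,2]<b); T=W[m]
        if len(T)<20: print(n,k,len(T)); continue
        T=T[T[:,2]>np.percentile(T[:,2],90)-5]
        mc,r=cv2.minEnclosingCircle(T[:,:2].astype(np.float32)); c,wh,an=cv2.minAreaRect(T[:,:2].astype(np.float32)); print(n,k,np.percentile(T[:,2],90).round(1),np.round(mc,1),round(r,1),np.round(c,1),np.round(wh,1))
p=cv2.imread("pics/side14.png"); cv2.imwrite("pics/s14c.png",cv2.resize(p[130:290,270:440],None,fx=4,fy=4)[:600])
E
```

```text
21.1 [549.97  -6.68  64.83] tilt [0.1106 0.051 ] q [-0.5883  0.565   0.7493  2.0743 -0.75    0.6589 -0.463 ] dq [-0.0019 -0.0013  0.0029 -0.0009  0.0016  0.0028 -0.0019] tau [ -0.  -55.4  12.  -20.2  -0.4  -0.4  -0. ]
side big 74.4 [478.  351.6] 30.0 [478.7 351.3] [58.5 54.9]
side small 93.4 [545.5  -9.5] 37.5 [546.8 -11.2] [63.3 47.9]
top big 73.6 [475.7 349.5] 29.2 [475.9 349.1] [57.5 55.5]
top small 0
```

View pics/s14c.png

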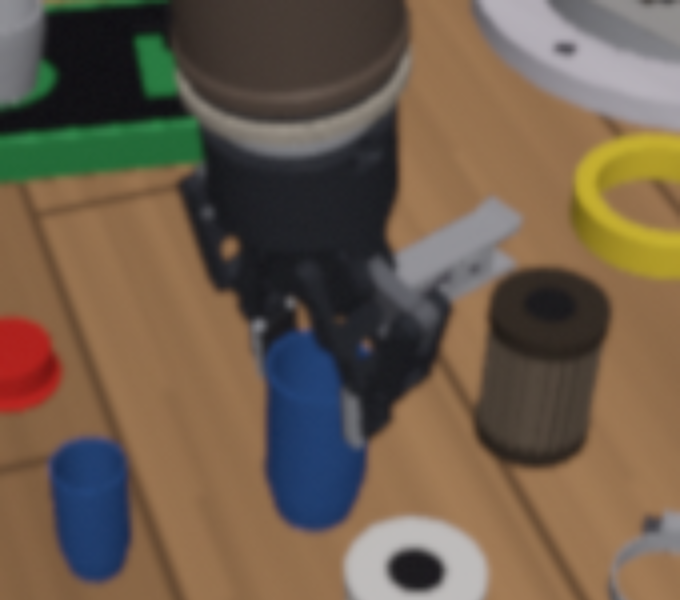

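Call:
move_arm --series '[-0.03,0,0,0,-0.035,0,0,0,-0.035,0,0,0,-0.02,0.005,-0.03,0,-0.01,0.006,-0.036,0,0,0,0,0,0,0,0,0]'

```text
t: 21.78
tool_pos: [515.2, 52.8, 199.0]
ee_rot: [[0.106, 0.899, 0.426], [0.05, 0.423, -0.905], [-0.993, 0.117, -0.0]]
contact_force: [-0.6, -1.2, -0.6]
finger_gap: 47.3
```

```bash
python3 st.py;python3 go.py 481 351.3 200 - 8; python3 - <<'E'
from h import *
p,d=snap("side","s15"); cv2.imwrite("pics/s15c.png",cv2.resize(p[60:220,250:420,::-1],None,fx=4,fy=4)[:600])
E
```

```text
21.78 [515.17  52.82 199.03] tilt [0.1058 0.0499] q [-0.9739  0.3343  1.027   2.0208 -0.441   0.8819 -0.8461] dq [-0.0948 -0.023  -0.0289 -0.0051  0.0012  0.0189 -0.0564] tau [ -2.1 -37.3   8.  -28.5  -0.6  -0.3  -0.4]
t 21.78 p [515.2  52.8 199. ] jaw -64.8 turn 0 n 8 F [-0.6 -1.2 -0.6] gap 47.3 tilt [-0.993  0.117 -0.   ] q [-0.97  0.33  1.03  2.02 -0.44  0.88 -0.85]
0.0013,0.0119,-0.0356,0.0,
0.0013,0.0119,-0.0356,0.0,
0.0013,0.0119,-0.0356,0.0,
0.0013,0.0119,-0.0356,0.0,
0.0013,0.0119,-0.0356,0.0,
0.0013,0.0119,-0.0356,0.0,
0.0013,0.0119,-0.0356,0.0,
0.0013,0.0119,-0.0356,0.0,
```

View pics/s15c.png

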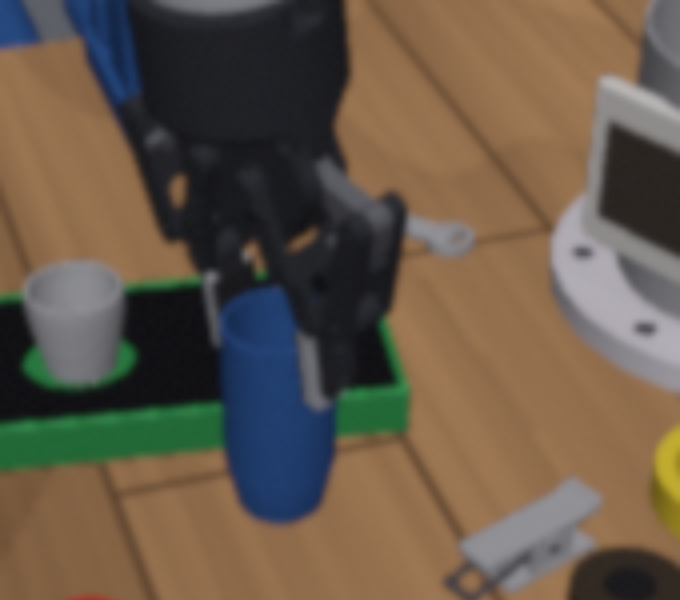

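Call:
move_arm --series '[0.001,0.012,-0.036,0,0.001,0.012,-0.036,0,0.001,0.012,-0.036,0,0.001,0.012,-0.036,0,0.001,0.012,-0.036,0,0.001,0.012,-0.036,0,0.001,0.01,-0.028,0,0,0.005,-0.012,0,0,0,0,0,0,0,0,0]'

```text
t: 22.67
tool_pos: [489.8, 321.1, 195.9]
ee_rot: [[0.103, 0.908, 0.406], [0.041, 0.404, -0.914], [-0.994, 0.111, 0.004]]
contact_force: [0.8, -1.3, -0.3]
finger_gap: 47.8
```

```bash
python3 st.py;python3 go.py 481 351.3 165 - 2; python3 - <<'E'
from h import *
p,d=snap("side","s16"); cv2.imwrite("pics/s16c.png",cv2.resize(p[40:200,190:360,::-1],None,fx=4,fy=4)[:600])
E
```

```text
22.67 [489.83 321.08 195.87] tilt [0.103 0.041] q [-1.3952  0.4849  1.0112  1.8696 -0.4981  0.9417 -1.3307] dq [ 0.0133  0.0257 -0.0086 -0.0094 -0.0102  0.0008  0.0053] tau [ -2.1 -48.8  12.8 -29.   -0.4  -0.7  -0.2]
t 22.67 p [489.8 321.1 195.9] jaw -66.1 turn 0 n 2 F [ 0.8 -1.3 -0.3] gap 47.8 tilt [-0.994  0.111  0.004] q [-1.4   0.48  1.01  1.87 -0.5   0.94 -1.33]
0.0155,0.0004,-0.0157,0.0,
0.0155,0.0004,-0.0157,0.0,
```

View pics/s16c.png

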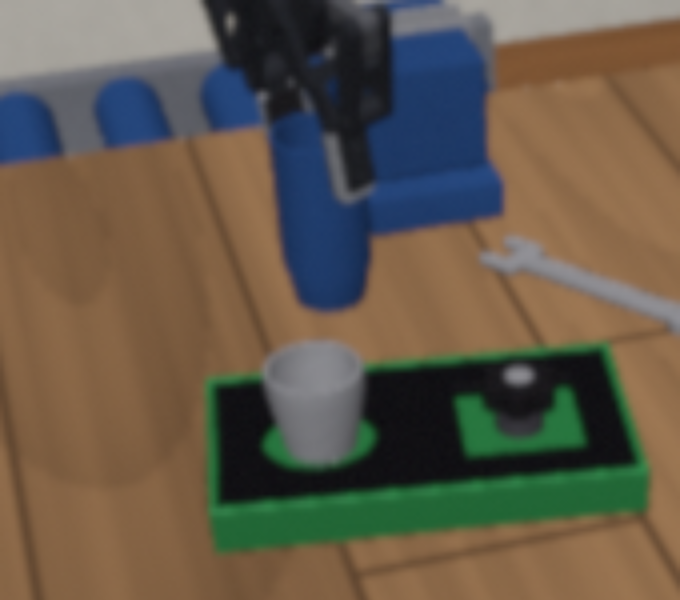

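Call:
move_arm --series '[0.005,0.002,-0.016,0,0.012,0,-0.014,0,0.01,0,0,0,0,0,0,0,0,0,0,0]'

```text
t: 23.13
tool_pos: [483.8, 345.0, 166.0]
ee_rot: [[0.102, 0.913, 0.396], [0.039, 0.394, -0.918], [-0.994, 0.109, 0.005]]
contact_force: [-0.2, -1.3, -1.4]
finger_gap: 47.9
```

```bash
cat > blue.py <<'E'
from m import *
import sys
from scipy.optimize import least_squares
s=env.sense(); T=np.array(s["tool_pos"]); R=np.array(s["ee_rot"])
def rad(h,kind):
    if kind=='blue': return np.where(h<24,18.5+5.5*h/24,24.)
    return np.where(h<38,21+7.5*h/38,28.5)
def fit(P,kind,H,x0):
    def f(v):
        a=np.array([v[3],v[4],1.]); a/=np.linalg.norm(a); d=P-v[:3]; h=d@a; r=np.linalg.norm(d-h[:,None]*a,axis=1)
        e=r-rad(h,kind); return np.where(h<0,h,np.where(h>H,h-H,e)) 
    return least_squares(f,x0,loss='soft_l1',f_scale=1.)
for n in("side","top"):
    p,d=snap(n,f"{n}_b{int(s['t']*100)}"); W=cloud(n,d); hsv=cv2.cvtColor(p[:,:,::-1].copy(),cv2.COLOR_BGR2HSV)
    b=(cv2.inRange(hsv,(100,100,30),(130,255,255))>0)&(np.hypot(W[...,0]-T[0],W[...,1]-T[1])<60)&(W[...,2]>40)&(W[...,2]<T[2]-2)
    b=cv2.erode(b.astype(np.uint8),np.ones((3,3)))>0
    P=W[b]; 
    cam=-cal(n)[1].T@cal(n)[2]
    if len(P)>40:
        foot=float(sys.argv[1]) if len(sys.argv)>1 else T[2]-64.8
        r=fit(P,'blue',90,[T[0]-4,T[1]-1,foot,0,0]); print(n,"blue n",len(P),"foot",r.x[:3].round(1),"axis",r.x[3:].round(3),"rms",np.sqrt(np.mean(r.fun**2)).round(2),"zmin/max",P[:,2].min().round(1),P[:,2].max().round(1),"foot-TCP",(r.x[:3]-T).round(1))
    g=(np.hypot(W[...,0]-477,W[...,1]-350)<45)&(W[...,2]>32)&(W[...,2]<78)&(hsv[...,1]<60)&(hsv[...,2]>60)
    P=W[cv2.erode(g.astype(np.uint8),np.ones((3,3)))>0]; q=P
    if len(q)>40:
        # keep outer points only: those farther than 27 from nominal or below rim on camera side
        r=fit(q[(np.hypot(*(q[:,:2]-[477,350]).T)>20)&(((q[:,:2]-[477,350])@(cam[:2]-[477,350]))>0)],'big',52,[477,350,20,0,0]); print(n,"cone n",len(q),"foot",r.x[:3].round(1),"axis",r.x[3:].round(3),"rms",np.sqrt(np.mean(r.fun**2)).round(2))
E
python3 st.py; python3 blue.py; python3 go.py 481 351.3 140 - 1;python3 - <<'E'
import cv2,glob,os
f=sorted(glob.glob('pics/side_b*.png'),key=os.path.getmtime)[-1]
p=cv2.imread(f); cv2.imwrite("pics/s17c.png",cv2.resize(p[40:200,190:360],None,fx=4,fy=4)[:600])
E
```

```text
23.13 [483.84 345.   166.  ] tilt [0.1022 0.0389] q [-1.398   0.536   0.9747  1.8806 -0.5473  0.8982 -1.3456] dq [ 0.0164  0.0158 -0.0054  0.0264 -0.0071 -0.0161  0.014 ] tau [ -0.3 -52.7  14.7 -26.3  -0.2  -0.7   0. ]
side blue n 305 foot [481.8 345.3 104.9] axis [ 0.019 -0.01 ] rms 1.42 zmin/max 109.1 162.4 foot-TCP [ -2.    0.3 -61.1]
side cone n 456 foot [477.2 352.3  22.2] axis [0.02  0.007] rms 1.24
top blue n 234 foot [479.6 341.4 109.8] axis [0.047 0.009] rms 1.0 zmin/max 119.2 161.4 foot-TCP [ -4.3  -3.6 -56.2]
top cone n 159 foot [475.8 349.9  21.3] axis [ 0.005 -0.002] rms 0.81
t 23.23 p [484.1 344.7 166.5] jaw -66.7 turn 0 n 1 F [ 1.4 -0.5 -0.4] gap 47.6 tilt [-0.994  0.11   0.005] q [-1.4   0.54  0.98  1.88 -0.55  0.9  -1.35]
0.0263,-0.0031,-0.0074,0.0,
```

View pics/s17c.png

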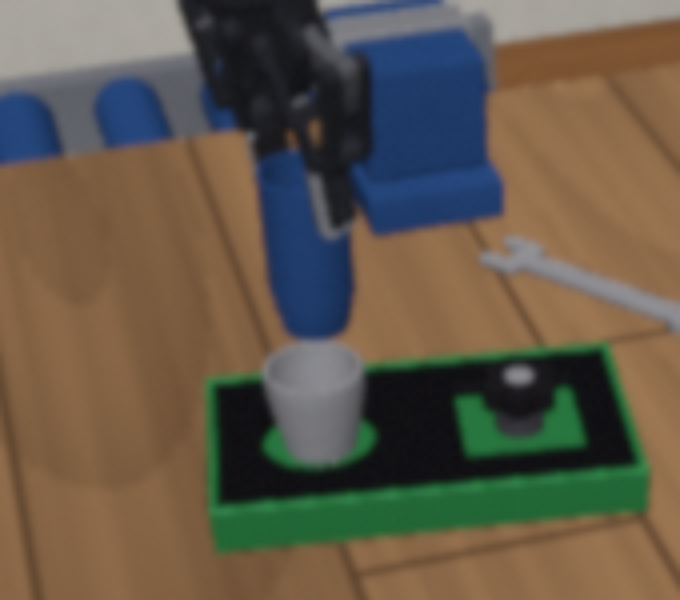

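```bash
python3 go.py 479.8 352.6 150 - 1
```

```text
t 23.23 p [484.1 344.7 166.5] jaw -66.7 turn 0 n 1 F [ 1.4 -0.5 -0.4] gap 47.6 tilt [-0.994  0.11   0.005] q [-1.4   0.54  0.98  1.88 -0.55  0.9  -1.35]
0.0163,-0.0026,-0.009,0.0,
```

Call:
move_arm --series '[0.017,-0.003,-0.01,0,0,0,0,0,0,0,0,0]'

```text
t: 23.48
tool_pos: [480.9, 351.9, 150.8]
ee_rot: [[0.105, 0.914, 0.393], [0.04, 0.391, -0.92], [-0.994, 0.112, 0.004]]
contact_force: [0.9, -0.7, -0.5]
finger_gap: 47.6
```

```bash
python3 blue.py; python3 st.py; python3 go.py 479.8 352.6 140 - 1
```

```text
side blue n 288 foot [478.9 352.4  89.4] axis [ 0.011 -0.01 ] rms 1.33 zmin/max 93.1 147.6 foot-TCP [ -2.1   0.5 -61.3]
side cone n 401 foot [477.  351.1  22.3] axis [0.019 0.038] rms 1.31
top blue n 213 foot [476.6 348.9  93.4] axis [0.035 0.011] rms 0.96 zmin/max 103.3 147.2 foot-TCP [ -4.3  -3.1 -57.3]
top cone n 136 foot [476.1 348.2  23.5] axis [-0.006  0.036] rms 1.02
23.58 [480.5  352.27 150.68] tilt [0.1044 0.0404] q [-1.3971  0.555   0.9562  1.8949 -0.5716  0.8678 -1.3432] dq [-0.0017 -0.0033  0.0032 -0.0044 -0.0009 -0.0032 -0.0005] tau [  0.1 -54.2  15.2 -25.7  -0.1  -0.8   0. ]
t 23.58 p [480.5 352.3 150.7] jaw -66.9 turn 0 n 1 F [-0.4  0.3 -1.3] gap 47.7 tilt [-0.994  0.112  0.004] q [-1.4   0.56  0.96  1.89 -0.57  0.87 -1.34]
0.0106,-0.0017,-0.0006,0.0,
```

Call:
move_arm --series '[0.018,-0.003,-0.001,0,0,0,0,0,0,0,0,0]'

```text
t: 23.83
tool_pos: [481.3, 352.3, 135.0]
ee_rot: [[0.107, 0.914, 0.392], [0.043, 0.39, -0.92], [-0.993, 0.115, 0.003]]
contact_force: [0.4, 0.0, -0.9]
finger_gap: 47.4
```

```bash
python3 st.py; python3 go.py 479.3 352.5 115 - 1
```

```text
23.83 [481.26 352.28 135.03] tilt [0.1074 0.0425] q [-1.3807  0.5712  0.9338  1.9119 -0.5964  0.8334 -1.3243] dq [ 0.0034  0.0089 -0.0106  0.021  -0.0078 -0.0036  0.0091] tau [ -0.8 -53.9  14.2 -23.9  -0.3  -0.6   0.1]
t 23.83 p [481.3 352.3 135. ] jaw -66.9 turn 0 n 1 F [ 0.4  0.  -0.9] gap 47.4 tilt [-0.993  0.115  0.003] q [-1.38  0.57  0.93  1.91 -0.6   0.83 -1.32]
0.0197,-0.004,-0.001,0.0,
```

Call:
move_arm --series '[0.014,-0.004,-0.001,0,0,0,0,0,0,0,0,0]'

```text
t: 24.08
tool_pos: [480.6, 352.1, 123.7]
ee_rot: [[0.11, 0.914, 0.391], [0.044, 0.389, -0.92], [-0.993, 0.118, 0.002]]
contact_force: [0.5, -0.8, -1.8]
finger_gap: 47.4
```

```bash
python3 st.py; python3 go.py 479.3 352.5 108 - 1
```

```text
24.08 [480.59 352.09 123.67] tilt [0.1099 0.0444] q [-1.371   0.5815  0.9177  1.9268 -0.6149  0.8065 -1.311 ] dq [-0.0011  0.0022 -0.002   0.0121 -0.0003  0.0046  0.0037] tau [ -0.5 -54.7  14.5 -23.3  -0.2  -0.7   0.1]
t 24.08 p [480.6 352.1 123.7] jaw -67.0 turn 0 n 1 F [ 0.5 -0.8 -1.8] gap 47.4 tilt [-0.993  0.118  0.002] q [-1.37  0.58  0.92  1.93 -0.61  0.81 -1.31]
0.0154,-0.0029,-0.0009,0.0,
```

Call:
move_arm --series '[0.012,-0.003,-0.001,0,0,0,0,0,0,0,0,0]'

```text
t: 24.33
tool_pos: [480.0, 352.8, 112.7]
ee_rot: [[0.112, 0.914, 0.391], [0.046, 0.388, -0.92], [-0.993, 0.121, 0.001]]
contact_force: [0.7, 0.0, -1.0]
finger_gap: 47.5
```

```bash
python3 blue.py; python3 st.py; python3 go.py 479.3 352.5 100 - 1; python3 - <<'E'
import cv2,glob,os
f=sorted(glob.glob('pics/side_b*.png'),key=os.path.getmtime)[-1]
p=cv2.imread(f); cv2.imwrite("pics/s18c.png",cv2.resize(p[60:180,210:330],None,fx=5,fy=5))
E
```

```text
side blue n 204 foot [478.4 355.6  41.2] axis [ 0.003 -0.047] rms 1.42 zmin/max 75.9 108.4 foot-TCP [ -1.6   2.8 -71.5]
side cone n 237 foot [477.8 352.1  22.6] axis [0.014 0.006] rms 1.25
top blue n 154 foot [477.8 349.9  55.3] axis [-0.015  0.006] rms 0.9 zmin/max 64.4 109.1 foot-TCP [ -2.2  -2.9 -57.5]
top cone n 100 foot [474.4 349.1  21.2] axis [0.039 0.019] rms 0.64
24.43 [479.67 352.81 112.55] tilt [0.1114 0.046 ] q [-1.3615  0.5926  0.9006  1.9391 -0.6333  0.7819 -1.2982] dq [-0.0005 -0.0017  0.003  -0.0029  0.0007  0.0004 -0.002 ] tau [  0.1 -56.6  15.4 -23.7  -0.2  -0.8   0. ]
t 24.43 p [479.7 352.8 112.6] jaw -67.0 turn 0 n 1 F [ 0.3  0.2 -1.3] gap 47.6 tilt [-0.993  0.121  0.001] q [-1.36  0.59  0.9   1.94 -0.63  0.78 -1.3 ]
0.0124,-0.002,0.0001,0.0,
```

View pics/s18c.png

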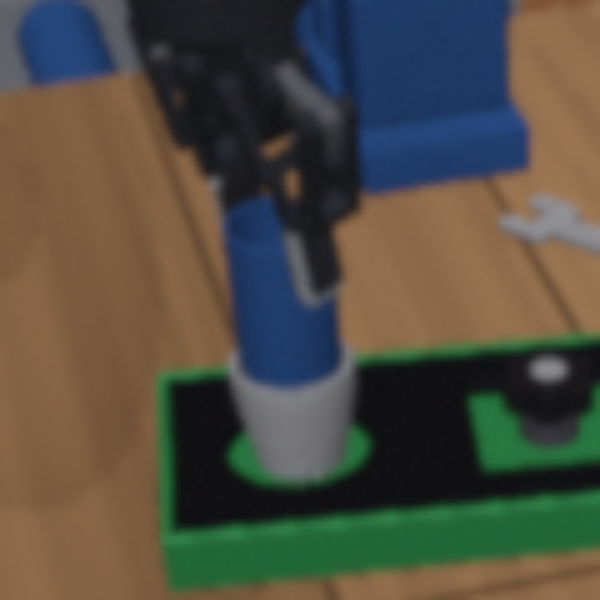

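Call:
move_arm --series '[0.008,-0.002,0,0,0,0,0,0,0,0,0,0]'

```text
t: 24.68
tool_pos: [479.1, 352.5, 104.1]
ee_rot: [[0.112, 0.913, 0.391], [0.046, 0.388, -0.92], [-0.993, 0.121, 0.001]]
contact_force: [-1.5, -0.2, -1.7]
finger_gap: 47.8
```

```bash
python3 st.py; python3 go.py 480.5 352.5 96 - 1
```

```text
24.68 [479.06 352.52 104.1 ] tilt [0.1122 0.0464] q [-1.3532  0.601   0.8873  1.9485 -0.6469  0.7637 -1.2875] dq [ 0.0036  0.0091 -0.0131  0.0168 -0.008  -0.0078  0.0103] tau [ -0.3 -56.7  15.  -22.8  -0.2  -0.7   0. ]
t 24.68 p [479.1 352.5 104.1] jaw -67.0 turn 0 n 1 F [-1.5 -0.2 -1.7] gap 47.8 tilt [-0.993  0.121  0.001] q [-1.35  0.6   0.89  1.95 -0.65  0.76 -1.29]
0.0082,0.0003,0.0006,0.0,
```

Call:
move_arm --series '[0.005,-0.0005,0,0,0,0,0,0,0,0,0,0]'

```text
t: 24.93
tool_pos: [479.0, 352.5, 98.4]
ee_rot: [[0.112, 0.914, 0.391], [0.046, 0.388, -0.92], [-0.993, 0.121, 0.001]]
contact_force: [-0.4, 0.4, -1.2]
finger_gap: 47.5
```

```bash
python3 blue.py; python3 st.py; python3 go.py 480.5 352.5 96 - 1; python3 - <<'E'
import cv2,glob,os
f=sorted(glob.glob('pics/side_b*.png'),key=os.path.getmtime)[-1]
p=cv2.imread(f); cv2.imwrite("pics/s19c.png",cv2.resize(p[60:180,210:330],None,fx=5,fy=5))
E
```

```text
side blue n 101 foot [482.8 360.2   8.7] axis [-0.065 -0.096] rms 1.29 zmin/max 75.7 92.7 foot-TCP [  3.8   7.7 -89.6]
side cone n 221 foot [477.5 353.3  22.6] axis [ 0.012 -0.028] rms 1.25
top blue n 72 foot [487.3 350.7  33. ] axis [-0.203 -0.016] rms 0.79 zmin/max 50.1 93.2 foot-TCP [  8.3  -1.8 -65.4]
top cone n 94 foot [476.9 349.6  21.8] axis [-0.018  0.005] rms 0.51
25.03 [478.98 352.56  98.45] tilt [0.1118 0.0463] q [-1.3467  0.6077  0.8782  1.9527 -0.6559  0.7536 -1.2805] dq [-0.0002 -0.0041  0.003  -0.0036  0.      0.0017 -0.001 ] tau [  0.  -57.4  15.4 -22.8  -0.2  -0.8   0. ]
t 25.03 p [479.  352.6  98.5] jaw -67.0 turn 0 n 1 F [ 0.3 -0.4 -1.9] gap 48.0 tilt [-0.993  0.121  0.001] q [-1.35  0.61  0.88  1.95 -0.66  0.75 -1.28]
0.0026,0.0011,0.0006,0.0,
```

View pics/s19c.png

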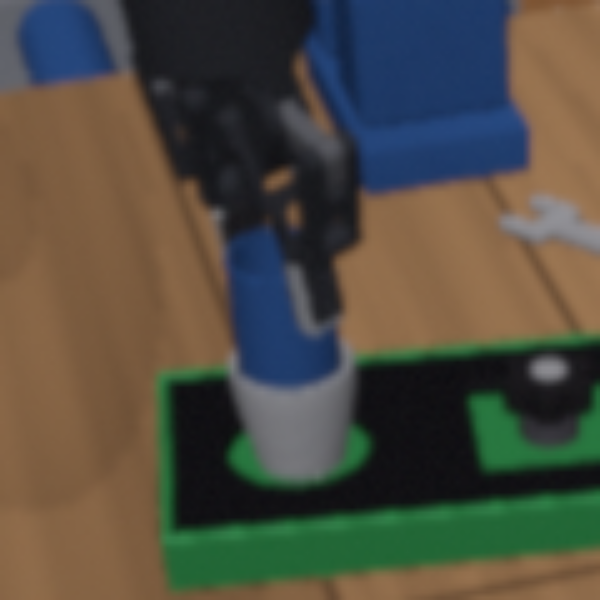

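Call:
move_arm --series '[0.004,0.0015,0,0,0,0,0,0,0,0,0,0]'

```text
t: 25.28
tool_pos: [480.9, 353.3, 94.4]
ee_rot: [[0.112, 0.914, 0.391], [0.046, 0.388, -0.92], [-0.993, 0.121, 0.001]]
contact_force: [-0.1, 0.3, -1.6]
finger_gap: 47.8
```

```bash
python3 st.py; python3 go.py 480.5 352.5 92 - 1
```

```text
25.28 [480.89 353.27  94.4 ] tilt [0.1116 0.0462] q [-1.3388  0.6151  0.8705  1.9508 -0.6629  0.7488 -1.2749] dq [ 0.0056  0.0049 -0.0064  0.0016 -0.0053 -0.0036  0.0031] tau [ -0.  -57.8  15.4 -22.8  -0.2  -0.9   0. ]
t 25.28 p [480.9 353.3  94.4] jaw -67.0 turn 0 n 1 F [-0.1  0.3 -1.6] gap 47.8 tilt [-0.993  0.121  0.001] q [-1.34  0.62  0.87  1.95 -0.66  0.75 -1.27]
0.0023,-0.0009,0.0005,0.0,
```

Call:
move_arm --series '[0.003,-0.0005,0,0,0,0,0,0,0,0,0,0]'

```text
t: 25.53
tool_pos: [480.8, 353.1, 91.2]
ee_rot: [[0.112, 0.914, 0.391], [0.046, 0.388, -0.92], [-0.993, 0.121, 0.001]]
contact_force: [-0.6, 0.2, 0.5]
finger_gap: 47.4
```

```bash
python3 st.py; python3 -c "
from h import *; print(env.sense()['contact_force'])"
```

```text
25.53 [480.85 353.15  91.18] tilt [0.1116 0.0463] q [-1.335   0.6187  0.8651  1.9535 -0.6683  0.7425 -1.2707] dq [ 0.0027  0.0012 -0.0036  0.0022 -0.0031 -0.0051  0.004 ] tau [  0.  -58.   15.3 -22.   -0.1  -0.6   0. ]
[-0.61118787  0.18977144  0.45987425]
```

Call:
move_arm --series '[0,0,0,0,0,0,0,0,0,0,0,0,0,0,0,0]' --fingers 0.066

```text
t: 25.87
tool_pos: [481.5, 353.6, 91.6]
ee_rot: [[0.113, 0.913, 0.391], [0.047, 0.388, -0.92], [-0.992, 0.122, 0.001]]
contact_force: [0.2, 0.7, 0.4]
finger_gap: 65.9
```

```bash
python3 st.py; python3 - <<'E'
from h import *
p,d=snap("side","s20"); cv2.imwrite("pics/s20c.png",cv2.resize(p[60:180,210:330,::-1],None,fx=5,fy=5))
E
```

```text
25.87 [481.54 353.6   91.63] tilt [0.113  0.0471] q [-1.335   0.6184  0.8654  1.9526 -0.6685  0.7419 -1.2707] dq [-0.0007 -0.0004  0.0008 -0.0016  0.0018 -0.0026  0.0002] tau [  0.  -57.8  15.2 -22.2  -0.1  -0.7   0. ]
```

View pics/s20c.png

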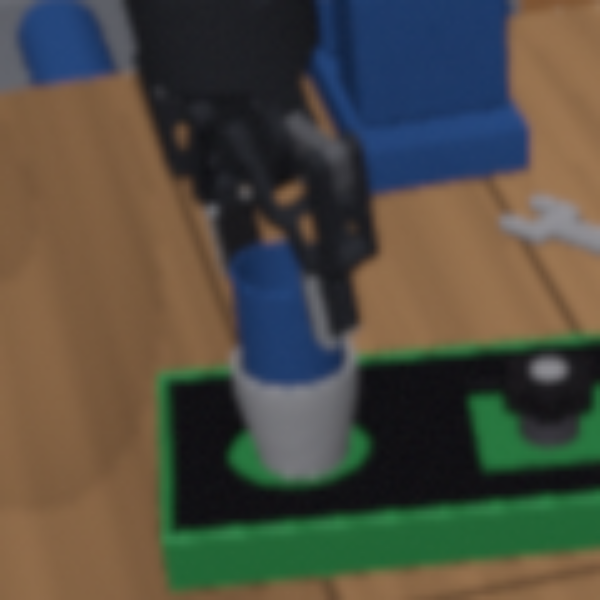

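Call:
move_arm --series '[-0.02,0,0,0,-0.035,0,0,0,-0.04,0,0,0,-0.04,0,0,0,0,0,0,0]'

```text
t: 26.33
tool_pos: [465.3, 345.2, 228.6]
ee_rot: [[0.11, 0.915, 0.389], [0.041, 0.387, -0.921], [-0.993, 0.117, 0.005]]
contact_force: [0.7, 1.0, -0.1]
finger_gap: 65.8
```

```bash
python3 st.py; python3 - <<'E'
from m import *
for n in("side","top"):
    p,d=snap(n,n+"21"); W=cloud(n,d)
    for k,a,b in(("blue",90,130),("cone",64,79)):
        m=(np.hypot(W[...,0]-477,W[...,1]-351)<40)&(W[...,2]>a)&(W[...,2]<b); T=W[m]
        T=T[T[:,2]>np.percentile(T[:,2],90)-5]
        mc,r=cv2.minEnclosingCircle(T[:,:2].astype(np.float32)); c,wh,an=cv2.minAreaRect(T[:,:2].astype(np.float32)); print(n,k,len(T),np.percentile(T[:,2],90).round(1),np.round(mc,1),round(r,1),np.round(c,1),np.round(wh,1))
    sl=slice(60,180),slice(210,330)
    if n=="side": cv2.imwrite("pics/s21c.png",cv2.resize(p[sl][:,:,::-1],None,fx=5,fy=5))
E
```

```text
26.33 [465.34 345.24 228.64] tilt [0.1099 0.0412] q [-1.5175  0.4469  1.0785  1.8472 -0.4499  0.9951 -1.444 ] dq [ 0.0139  0.042  -0.0408  0.0713 -0.0479 -0.0659  0.0434] tau [ -3.8 -45.6  12.  -28.2   0.8   1.4  -1. ]
side blue 127 120.5 [478.5 350.3] 25.6 [479.9 351.2] [47.7 46.1]
side cone 102 77.7 [478.6 350.4] 28.6 [477.5 342.9] [39.5 55.2]
top blue 144 118.9 [476.9 349.6] 24.2 [476.8 347.8] [44.  47.1]
top cone 151 76.9 [476.8 349.8] 28.4 [476.8 347.3] [54.8 50.3]
```

View pics/s21c.png

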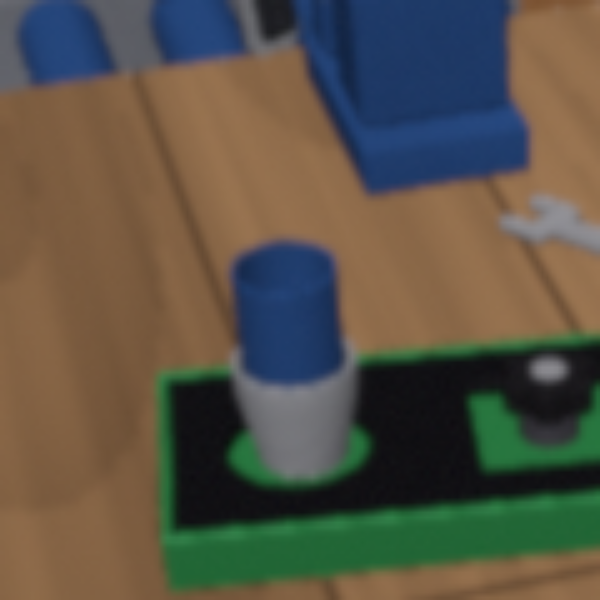

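The blue reducer sits concentric in the cone: both centres are at about (476.8,349.7), with its top at 118 mm, about 46 mm above the mouth. Now the latch.

```bash
python3 go.py 668 122.5 120 -69 9
```

```text
t 26.43 p [463.  345.3 223.8] jaw -67.0 turn 2.0 n 9 F [-1.  -0.5 -1.9] gap 65.9 tilt [-0.994  0.112  0.006] q [-1.52  0.45  1.07  1.85 -0.45  0.99 -1.44]
0.0129,0.0099,0.0316,0.22,
0.0129,0.01,0.0316,0.22,
0.0129,0.0102,0.0315,0.22,
0.0129,0.0103,0.0315,0.22,
0.013,0.0104,0.0314,0.22,
0.013,0.0105,0.0314,0.22,
0.013,0.0106,0.0313,0.22,
0.013,0.0108,0.0313,0.22,
0.013,0.0109,0.0313,0.22,
```

Call:
move_arm --series '[0.004,0.01,0.032,0.2,0.006,0.01,0.032,0.2,0.01,0.01,0.032,0.2,0.012,0.01,0.032,0.2,0.014,0.01,0.031,0.2,0.014,0.01,0.031,0.2,0.014,0.01,0.031,0.2,0.014,0.01,0.028,0.2,0.01,0.006,0.018,0.2,0,0,0,0,0,0,0,0]' --fingers 0.055

```text
t: 27.35
tool_pos: [653.9, 129.4, 115.4]
ee_rot: [[0.086, 0.925, 0.369], [0.036, 0.368, -0.929], [-0.996, 0.093, -0.002]]
contact_force: [-0.4, 0.5, 0.7]
finger_gap: 55.0
```

```bash
python3 st.py; python3 go.py 667.5 122 60 -69 2
```

```text
27.35 [653.92 129.44 115.36] tilt [0.0859 0.0359] q [-0.7903  0.6861  0.8336  1.7281 -0.6636  0.9257 -0.8867] dq [ 0.0499  0.0434 -0.0062  0.0125 -0.0108 -0.0134  0.0206] tau [  2.  -67.1  17.9 -24.8  -0.2  -0.6   0.2]
t 27.35 p [653.9 129.4 115.4] jaw -68.3 turn 0.7 n 2 F [-0.4  0.5  0.7] gap 55.0 tilt [-0.996  0.093 -0.002] q [-0.79  0.69  0.83  1.73 -0.66  0.93 -0.89]
0.028,0.0023,0.006,0.34,
0.028,0.0024,0.006,0.34,
```

Call:
move_arm --series '[0.025,0.003,0.006,0.4,0.025,0.003,0.006,0.4,0,0,0,0,0,0,0,0]'

```text
t: 27.68
tool_pos: [666.0, 124.6, 62.8]
ee_rot: [[0.082, 0.93, 0.357], [0.037, 0.355, -0.934], [-0.996, 0.09, -0.005]]
contact_force: [0.2, 0.7, 0.3]
finger_gap: 55.2
```

```bash
python3 st.py; python3 go.py 666.5 122 9 -69 2;python3 - <<'E'
from h import *
p,d=snap("side","s22"); cv2.imwrite("pics/s22c.png",cv2.resize(p[120:260,300:460,::-1],None,fx=4,fy=4))
E
```

```text
27.68 [666.   124.56  62.77] tilt [0.0821 0.0372] q [-0.7351  0.7597  0.7766  1.7325 -0.7289  0.86   -0.8437] dq [-0.005   0.0314 -0.0191  0.0249 -0.0164 -0.0143  0.0092] tau [  0.6 -69.2  16.8 -21.8  -0.4  -0.5   0.1]
t 27.68 p [666.  124.6  62.8] jaw -69.1 turn -0.1 n 2 F [0.2 0.7 0.3] gap 55.2 tilt [-0.996  0.09  -0.005] q [-0.74  0.76  0.78  1.73 -0.73  0.86 -0.84]
0.0267,-0.0026,0.0014,-0.04,
0.0267,-0.0026,0.0014,-0.04,
```

View pics/s22c.png

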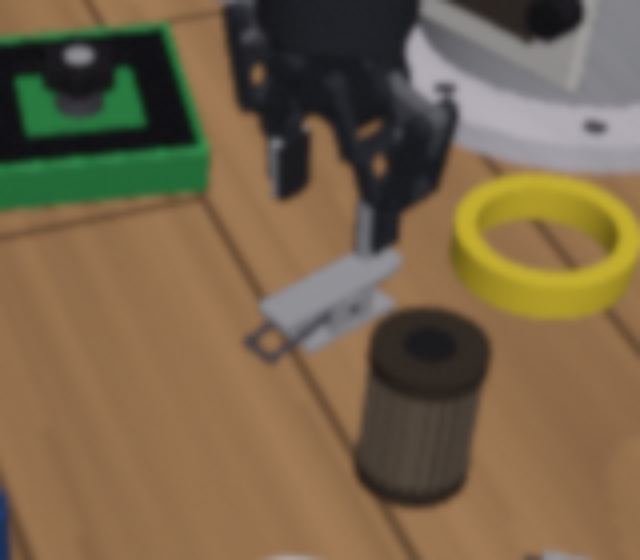

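Call:
move_arm --series '[0.027,-0.002,0.002,0,0,0,0,0,0,0,0,0]'

```text
t: 27.98
tool_pos: [667.1, 126.7, 39.3]
ee_rot: [[0.085, 0.929, 0.361], [0.04, 0.359, -0.932], [-0.996, 0.094, -0.007]]
contact_force: [0.2, -1.2, -0.4]
finger_gap: 55.3
```

```bash
python3 st.py; python3 go.py 666 122 8 -69 1;python3 - <<'E'
from h import *
p,d=snap("side","s23"); cv2.imwrite("pics/s23c.png",cv2.resize(p[120:260,300:460,::-1],None,fx=4,fy=4))
E
```

```text
27.98 [667.12 126.71  39.32] tilt [0.0848 0.0399] q [-0.7198  0.7855  0.7472  1.7445 -0.7588  0.8193 -0.8178] dq [-0.0133  0.0128 -0.0172  0.0325 -0.0076 -0.0028  0.0083] tau [ -0.6 -69.4  15.8 -19.9  -0.4  -0.3   0.1]
t 27.98 p [667.1 126.7  39.3] jaw -68.8 turn 0.2 n 1 F [ 0.2 -1.2 -0.4] gap 55.3 tilt [-0.996  0.094 -0.007] q [-0.72  0.79  0.75  1.74 -0.76  0.82 -0.82]
0.0309,-0.0057,0.0042,0.18,
```

View pics/s23c.png

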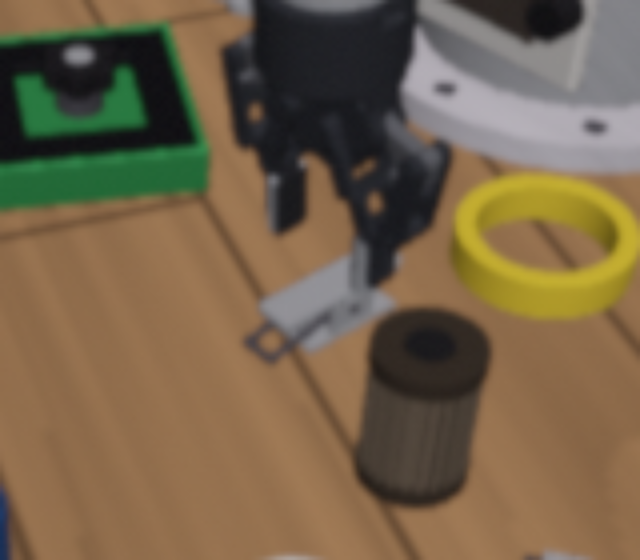

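```bash
python3 go.py 662 121 9 -69 2
```

```text
t 28.03 p [666.5 127.   39. ] jaw -68.8 turn 0.2 n 2 F [-1.  -0.2 -0.1] gap 55.2 tilt [-0.996  0.093 -0.007] q [-0.72  0.79  0.75  1.75 -0.76  0.82 -0.82]
0.0146,-0.0046,0.0021,0.1,
0.0146,-0.0046,0.0021,0.1,
```

Call:
move_arm --series '[0.003,-0.006,0.004,0,0,0,0,0,0.026,-0.004,0.001,0,0,0,0,0,0,0,0,0]'

```text
t: 28.45
tool_pos: [663.8, 120.7, 15.5]
ee_rot: [[0.091, 0.927, 0.363], [0.043, 0.361, -0.932], [-0.995, 0.101, -0.007]]
contact_force: [0.4, 0.3, 0.8]
finger_gap: 55.0
```

```bash
python3 st.py; python3 go.py 662 121 8 -69 1;python3 - <<'E'
from h import *
p,d=snap("side","s24"); cv2.imwrite("pics/s24c.png",cv2.resize(p[120:260,300:460,::-1],None,fx=4,fy=4))
E
```

```text
28.45 [663.82 120.66  15.49] tilt [0.0914 0.0429] q [-0.6951  0.8028  0.713   1.7737 -0.7934  0.7641 -0.7746] dq [ 0.0003  0.0179 -0.016   0.0352 -0.0084 -0.0072  0.0137] tau [ -0.7 -70.5  15.6 -18.7  -0.4  -0.3   0.1]
t 28.45 p [663.8 120.7  15.5] jaw -68.7 turn 0.3 n 1 F [0.4 0.3 0.8] gap 55.0 tilt [-0.995  0.101 -0.007] q [-0.7   0.8   0.71  1.77 -0.79  0.76 -0.77]
0.0073,-0.0023,-0.0009,0.29,
```

View pics/s24c.png

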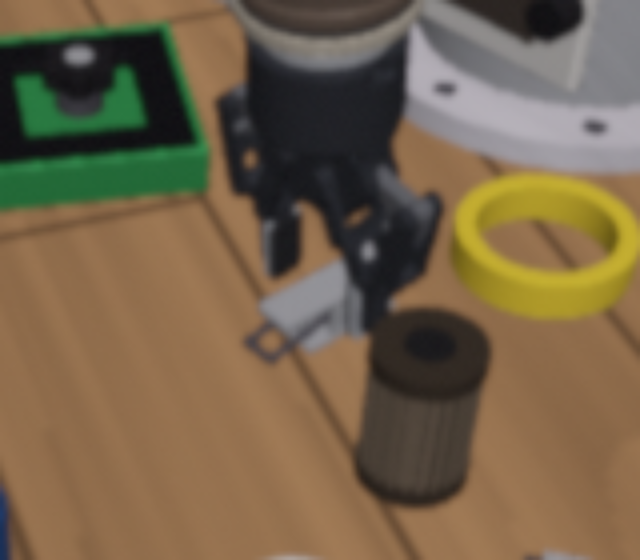

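Call:
move_arm --series '[0.009,-0.004,-0.001,0.3,0,0,0,0,0,0,0,0]'

```text
t: 28.75
tool_pos: [660.9, 120.7, 7.6]
ee_rot: [[0.093, 0.929, 0.358], [0.044, 0.355, -0.934], [-0.995, 0.102, -0.007]]
contact_force: [1.0, -0.3, 0.0]
finger_gap: 55.0
```

Call:
move_arm --series '[0.002,0,0,0,0,0,0,0,0,0,0,0,0,0,0,0,0,0,0,0,0,0,0,0,0,0,0,0,0,0,0,0]' --fingers 0.01 --squeeze 40

```text
t: 29.42
tool_pos: [661.5, 121.0, 6.4]
ee_rot: [[0.094, 0.929, 0.358], [0.044, 0.356, -0.934], [-0.995, 0.103, -0.007]]
contact_force: [0.2, -0.6, 0.6]
finger_gap: 23.4
```

```bash
python3 st.py; python3 - <<'E'
from h import *
p,d=snap("side","s25"); cv2.imwrite("pics/s25c.png",cv2.resize(p[120:260,300:460,::-1],None,fx=4,fy=4))
E
```

```text
29.42 [661.45 120.98   6.38] tilt [0.0935 0.0437] q [-0.691   0.81    0.7013  1.7855 -0.8085  0.7433 -0.7663] dq [-0.001   0.0007  0.0014 -0.0003  0.0012  0.0001 -0.0013] tau [  0.  -73.6  17.  -20.1  -0.3  -0.5   0. ]
```

View pics/s25c.png

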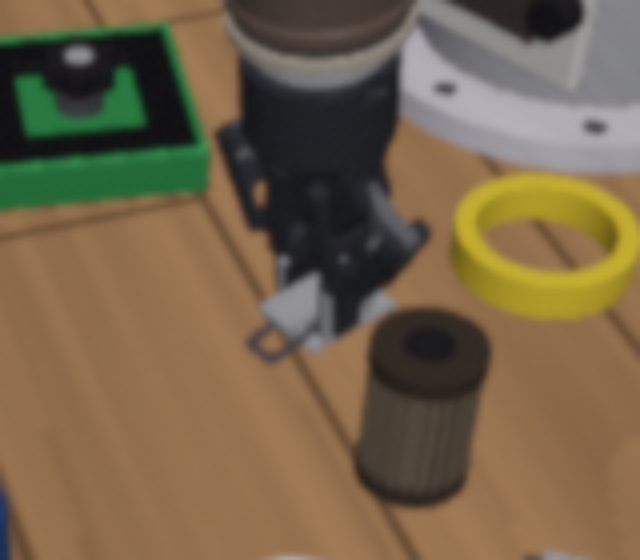

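Call:
move_arm --series '[-0.03,0,0,0,-0.04,0,0,0,-0.04,0,0,0,-0.04,0,0,0,-0.02,0,0,0,0,0,0,0,0,0,0,0]'

```text
t: 30.05
tool_pos: [642.8, 112.6, 179.8]
ee_rot: [[0.087, 0.93, 0.357], [0.042, 0.355, -0.934], [-0.995, 0.096, -0.008]]
contact_force: [0.3, -0.2, -2.1]
finger_gap: 22.9
```

```bash
python3 st.py; python3 go.py 580 -300 150 9.3 12; python3 - <<'E'
from h import *
p,d=snap("side","s26"); cv2.imwrite("pics/s26c.png",cv2.resize(p[80:240,280:440,::-1],None,fx=3.5,fy=3.5))
E
```

```text
30.05 [642.85 112.61 179.82] tilt [0.0869 0.0418] q [-0.8175  0.6004  0.901   1.7041 -0.5936  1.0227 -0.9253] dq [-0.0049 -0.0313  0.0094 -0.0194  0.015   0.0127 -0.0123] tau [  0.3 -65.2  17.4 -29.   -0.2  -0.4  -0.1]
t 30.05 p [642.8 112.6 179.8] jaw -69.1 turn -78.4 n 12 F [ 0.3 -0.2 -2.1] gap 22.9 tilt [-0.995  0.096 -0.008] q [-0.82  0.6   0.9   1.7  -0.59  1.02 -0.93]
0.0006,-0.0173,0.0303,-6.53,
0.0003,-0.0206,0.0281,-6.53,
0.0,-0.0237,0.0256,-6.53,
-0.0002,-0.0264,0.0228,-6.53,
-0.0004,-0.0288,0.0196,-6.53,
-0.0006,-0.0309,0.0162,-6.53,
-0.0007,-0.0325,0.0126,-6.53,
-0.0008,-0.0337,0.0088,-6.53,
-0.0009,-0.0345,0.005,-6.53,
-0.0009,-0.0348,0.001,-6.53,
-0.0008,-0.0347,-0.0029,-6.53,
-0.0007,-0.0342,-0.0069,-6.53,
```

View pics/s26c.png

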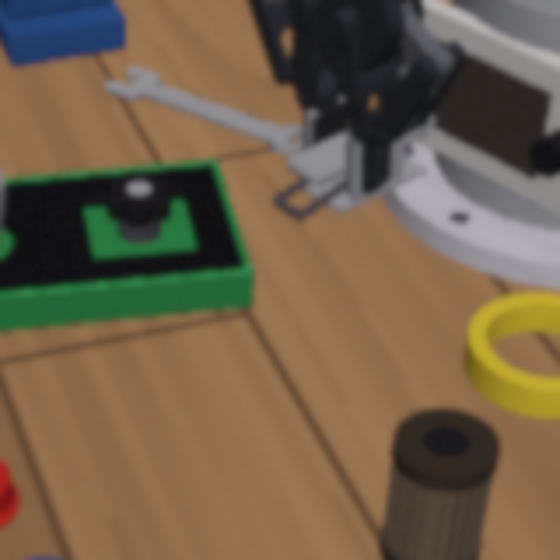

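Call:
move_arm --series '[0,-0.017,0.03,-6.5,0,-0.021,0.028,-6.5,0,-0.024,0.026,-6.5,0,-0.026,0.023,-6.5,0,-0.029,0.02,-6.5,-0.001,-0.031,0.016,-6.5,-0.001,-0.032,0.013,-6.5,-0.001,-0.034,0.009,-6.5,-0.001,-0.034,0.005,-6.5,-0.001,-0.032,0.001,-6.5,-0.001,-0.028,-0.003,-6.5,0,-0.015,-0.004,-6.5]'

```text
t: 31.1
tool_pos: [583.4, -275.5, 139.3]
ee_rot: [[0.056, -0.232, 0.971], [0.05, 0.972, 0.229], [-0.997, 0.036, 0.066]]
contact_force: [0.6, -1.3, -1.8]
finger_gap: 22.9
```

```bash
python3 st.py; python3 go.py 578 -300 120 9.3 3; python3 - <<'E'
from h import *
p,d=snap("side","s27"); cv2.imwrite("pics/s27.png",p[:,:,::-1])
E
```

```text
31.1 [ 583.42 -275.54  139.3 ] tilt [0.0558 0.0499] q [ 0.0893  0.5639  0.4658  1.6825 -0.3866  0.9545  0.9474] dq [ 0.5796  0.0744 -0.4172 -0.1461  0.195   0.0094  1.4977] tau [ -5.7 -69.6   9.1 -27.5  -1.1   0.2  -2.7]
t 31.1 p [ 583.4 -275.5  139.3] jaw 13.3 turn 4.0 n 3 F [ 0.6 -1.3 -1.8] gap 22.9 tilt [-0.997  0.036  0.066] q [ 0.09  0.56  0.47  1.68 -0.39  0.95  0.95]
0.0059,-0.0077,-0.004,1.32,
0.0059,-0.0078,-0.0039,1.32,
0.0059,-0.0079,-0.0037,1.32,
```

View pics/s27.png

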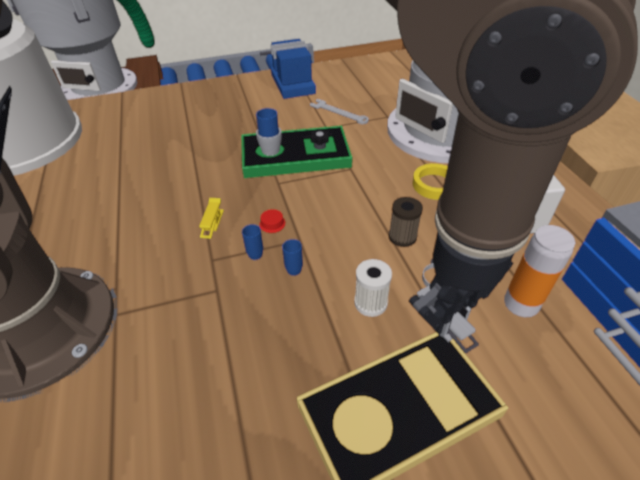

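Call:
move_arm --series '[0.006,-0.008,-0.004,1.3,0.012,-0.008,-0.003,1.3,0.012,-0.008,-0.003,0,0,0,0,0,0,0,0,0]'

```text
t: 31.57
tool_pos: [575.2, -304.0, 97.2]
ee_rot: [[0.046, -0.181, 0.982], [0.053, 0.982, 0.179], [-0.998, 0.043, 0.055]]
contact_force: [-0.7, -0.4, -0.2]
finger_gap: 23.1
```

```bash
python3 st.py; python3 go.py 577 -303 60 9.3 2; python3 - <<'E'
from h import *
p,d=snap("side","s28"); cv2.imwrite("pics/s28c.png",cv2.resize(p[240:480,280:520,::-1],None,fx=2.5,fy=2.5))
E
```

```text
31.57 [ 575.22 -303.99   97.22] tilt [0.0463 0.0526] q [ 0.146   0.6274  0.456   1.6921 -0.4254  0.9037  0.9743] dq [ 0.0094  0.0394 -0.0052  0.0216 -0.0039 -0.0206  0.0006] tau [  1.5 -71.7  10.4 -25.7  -0.2  -0.1   0.1]
t 31.57 p [ 575.2 -304.    97.2] jaw 10.3 turn 1.0 n 2 F [-0.7 -0.4 -0.2] gap 23.1 tilt [-0.998  0.043  0.055] q [ 0.15  0.63  0.46  1.69 -0.43  0.9   0.97]
0.0186,-0.0005,-0.0001,0.51,
0.0186,-0.0005,-0.0001,0.51,
```

View pics/s28c.png

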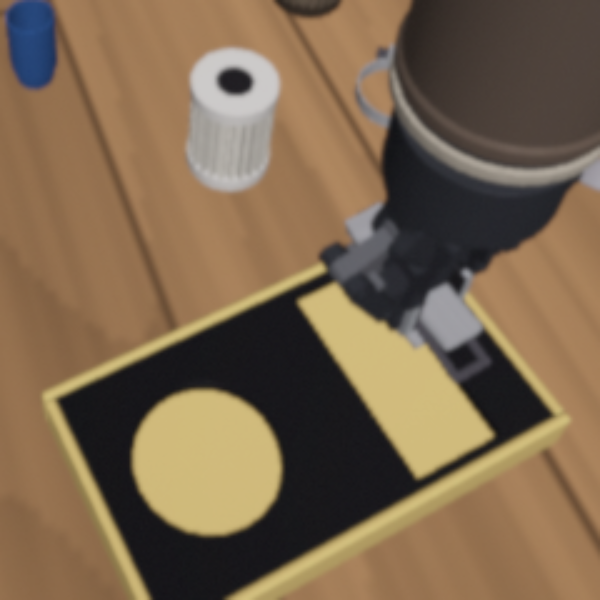

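Call:
move_arm --series '[0.019,-0.001,0,0.5,0.016,-0.001,0,0.5,0,0,0,0,0,0,0,0]'

```text
t: 31.95
tool_pos: [579.6, -300.0, 62.1]
ee_rot: [[0.047, -0.168, 0.985], [0.054, 0.985, 0.166], [-0.997, 0.045, 0.056]]
contact_force: [0.7, 0.6, -0.7]
finger_gap: 23.1
```

```bash
python3 go.py 577 -303 40 9.3 2; python3 - <<'E'
from h import *
R1=np.array(env.sense()["ee_rot"]); R0=np.array([[.0935,.929,.358],[.0437,.356,-.934],[-.995,.103,-.007]])
print("latch up", (R1@R0.T@[0,0,1]).round(3), "latch x", (R1@R0.T@np.array([.934,.357,0])).round(3))
p,d=snap("side","s29"); cv2.imwrite("pics/s29c.png",cv2.resize(p[240:480,280:520,::-1],None,fx=2.5,fy=2.5))
E
```

```text
t 31.95 p [ 579.6 -300.    62.1] jaw 9.5 turn 0.2 n 2 F [ 0.7  0.6 -0.7] gap 23.1 tilt [-0.997  0.045  0.056] q [ 0.15  0.67  0.44  1.71 -0.46  0.84  0.98]
0.0109,-0.0018,-0.0021,0.12,
0.0109,-0.0018,-0.0021,0.12,
latch up [-0.071  0.047  0.997] latch x [-0.161  0.985 -0.058]
```

View pics/s29c.png

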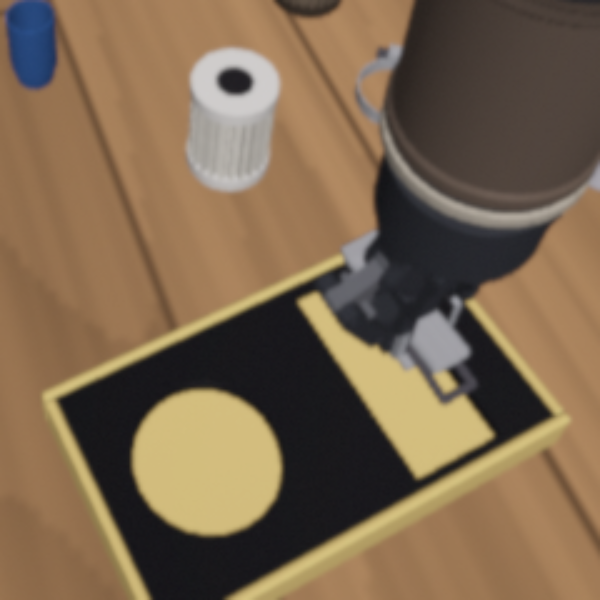

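Call:
move_arm --series '[0.011,-0.002,-0.002,0,0.01,-0.002,-0.001,0,0,0,0,0,0,0,0,0]'

```text
t: 32.33
tool_pos: [580.2, -302.9, 41.7]
ee_rot: [[0.051, -0.171, 0.984], [0.053, 0.984, 0.168], [-0.997, 0.043, 0.059]]
contact_force: [-0.3, 1.1, -1.3]
finger_gap: 23.5
```

```bash
python3 go.py 577 -303 31 9.3 1
```

```text
t 32.33 p [ 580.2 -302.9   41.7] jaw 9.7 turn 0.4 n 1 F [-0.3  1.1 -1.3] gap 23.5 tilt [-0.997  0.043  0.059] q [ 0.17  0.7   0.42  1.72 -0.47  0.8   1.  ]
0.0105,-0.0,-0.0038,0.39,
```

Call:
move_arm --series '[0.009,0,-0.004,0.4,0,0,0,0,0,0,0,0]'

```text
t: 32.58
tool_pos: [576.4, -303.6, 32.0]
ee_rot: [[0.052, -0.163, 0.985], [0.052, 0.986, 0.16], [-0.997, 0.043, 0.059]]
contact_force: [0.1, -0.1, -0.3]
finger_gap: 23.2
```

```bash
python3 go.py 577 -303 29 9.3 1;  python3 - <<'E'
from h import *
p,d=snap("side","s30"); cv2.imwrite("pics/s30c.png",cv2.resize(p[300:460,380:540,::-1],None,fx=3.5,fy=3.5))
E
```

```text
t 32.58 p [ 576.4 -303.6   32. ] jaw 9.2 turn -0.1 n 1 F [ 0.1 -0.1 -0.3] gap 23.2 tilt [-0.997  0.043  0.059] q [ 0.17  0.71  0.41  1.74 -0.48  0.78  1.01]
0.003,0.0004,0.0005,-0.07,
```

View pics/s30c.png

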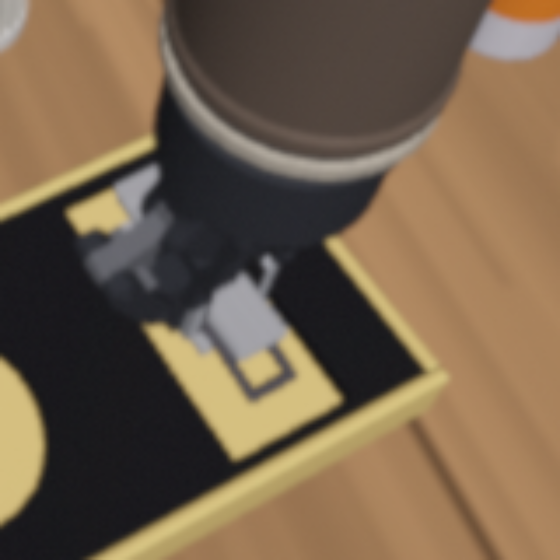

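Call:
move_arm --series '[0.004,-0.001,0,0,0,0,0,0,0,0,0,0]'

```text
t: 32.88
tool_pos: [577.1, -304.9, 28.6]
ee_rot: [[0.053, -0.162, 0.985], [0.052, 0.986, 0.16], [-0.997, 0.043, 0.06]]
contact_force: [-0.9, -0.3, -1.0]
finger_gap: 23.0
```

```bash
python3 go.py 577 -303 27 9.3 1
```

```text
t 32.88 p [ 577.1 -304.9   28.6] jaw 9.2 turn -0.1 n 1 F [-0.9 -0.3 -1. ] gap 23.0 tilt [-0.997  0.043  0.06 ] q [ 0.18  0.71  0.41  1.73 -0.49  0.78  1.01]
0.0016,0.0018,0.0001,-0.09,
```

Call:
move_arm --series '[0,0,0,0,0,0,0,0,0,0,0,0]' --fingers 0.036

```text
t: 33.13
tool_pos: [577.4, -305.0, 28.8]
ee_rot: [[0.053, -0.163, 0.985], [0.052, 0.986, 0.16], [-0.997, 0.043, 0.061]]
contact_force: [-0.4, -0.7, -0.3]
finger_gap: 35.9
```

```bash
python3 st.py; python3 - <<'E'
from h import *
print(env.sense()['contact_force'])
p,d=snap("side","s31"); cv2.imwrite("pics/s31c.png",cv2.resize(p[300:460,380:540,::-1],None,fx=3.5,fy=3.5))
E
```

```text
33.13 [ 577.42 -305.     28.77] tilt [0.0532 0.0519] q [ 0.1784  0.7109  0.4093  1.7341 -0.4861  0.7768  1.0116] dq [-0.001  -0.0023  0.0013 -0.001   0.0011 -0.0013  0.0014] tau [  0.  -74.9   9.6 -22.8  -0.3   0.    0. ]
[-0.42199442 -0.66022612 -0.3302014 ]
```

View pics/s31c.png

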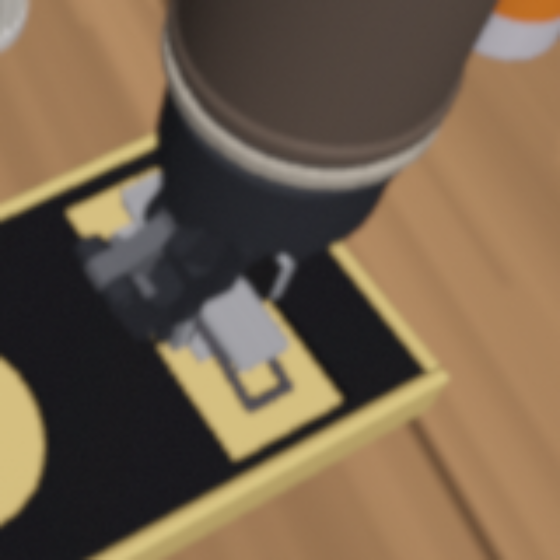

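Released. I'll retreat straight up.

Call:
move_arm --series '[-0.012,0,0,0,-0.03,0,0,0,-0.04,0,0,0,-0.04,0,0,0,-0.03,0,0,0,0,0,0,0,0,0,0,0]'

```text
t: 33.77
tool_pos: [567.4, -313.5, 190.9]
ee_rot: [[0.051, -0.161, 0.986], [0.052, 0.986, 0.159], [-0.997, 0.043, 0.059]]
contact_force: [0.5, 0.7, -1.3]
finger_gap: 36.0
```

```bash
python3 st.py; python3 - <<'E'
from m import *
p,d=snap("side","s32"); cv2.imwrite("pics/s32c.png",cv2.resize(p[300:480,300:520,::-1],None,fx=3,fy=3))
for n in ("side","top"):
    p,d=(p,d) if n=="side" else snap("top","t32"); W=cloud(n,d); hsv=cv2.cvtColor(p[:,:,::-1].copy(),cv2.COLOR_BGR2HSV)
    m=(np.hypot(W[...,0]-576.5,W[...,1]+300)<58)&(W[...,2]>33)&(W[...,2]<60)
    c=cv2.minAreaRect(W[m][:,:2].astype(np.float32)); print(n,m.sum(),np.round(c[0],1),np.round(c[1],1),round(c[2],1),np.percentile(W[m][:,2],[50,90,99]).round(1))
E
python3 go.py 548 -121 150 - 5
```

```text
33.77 [ 567.43 -313.47  190.87] tilt [0.0512 0.0518] q [ 0.1255  0.527   0.5137  1.6119 -0.3671  1.0747  0.9169] dq [-0.0007 -0.0609  0.0183 -0.0546  0.0195  0.037  -0.0171] tau [  0.7 -70.2  10.2 -31.3  -0.3   0.1  -0. ]
side 1159 [ 575.2 -296.7] [26.8 82.6] 8.0 [48.7 50.5 52.2]
top 601 [ 575.2 -297.4] [27.1 82.7] 10.6 [47.5 49.8 51.8]
t 33.87 p [ 567.3 -313.5  189.7] jaw 9.1 turn 0 n 5 F [ 0.3 -0.5 -0.8] gap 35.8 tilt [-0.997  0.043  0.058] q [ 0.13  0.53  0.51  1.61 -0.37  1.07  0.92]
0.0097,0.0382,0.0018,0.0,
0.0097,0.0382,0.0018,0.0,
0.0097,0.0382,0.0018,0.0,
0.0097,0.0382,0.0018,0.0,
0.0097,0.0382,0.0018,0.0,
```

View pics/s32c.png

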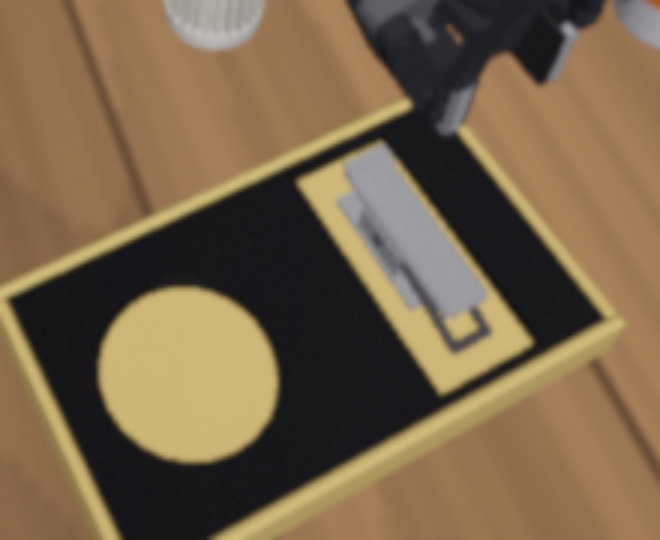

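The latch lies flat, lever up, centred in the slot; its mid is about (576,-301.5). Last is the white filter.

Call:
move_arm --series '[0.003,0.038,0.002,5.5,0.006,0.038,-0.002,5.5,0.01,0.037,-0.005,5.5,0.01,0.036,-0.009,5.5,0.01,0.03,-0.011,5.5,0,0,0,0,0,0,0,0]' --fingers 0.078

```text
t: 34.45
tool_pos: [541.7, -124.3, 149.3]
ee_rot: [[0.036, 0.34, 0.94], [0.051, 0.939, -0.341], [-0.998, 0.06, 0.017]]
contact_force: [0.3, -0.7, 0.2]
finger_gap: 78.1
```

```bash
python3 st.py; python3 go.py 549 -120.5 110 - 2
```

```text
34.45 [ 541.71 -124.26  149.33] tilt [0.0365 0.0511] q [-0.2917  0.4428  0.6317  1.9025 -0.4087  0.8947  0.2035] dq [-0.0766  0.0195 -0.0361  0.0517 -0.0284 -0.0023 -0.066 ] tau [ -2.6 -53.9   6.9 -25.3  -0.6   0.2  -0.6]
t 34.45 p [ 541.7 -124.3  149.3] jaw -20.0 turn 0 n 2 F [ 0.3 -0.7  0.2] gap 78.1 tilt [-0.998  0.06   0.017] q [-0.29  0.44  0.63  1.9  -0.41  0.89  0.2 ]
0.0199,0.0018,0.0025,0.0,
0.0199,0.0018,0.0025,0.0,
```

Call:
move_arm --series '[0.02,0.002,0.003,0,0.018,0.002,0.003,0,0,0,0,0,0,0,0,0]'

```text
t: 34.78
tool_pos: [548.8, -120.1, 108.3]
ee_rot: [[0.031, 0.336, 0.942], [0.051, 0.94, -0.337], [-0.998, 0.059, 0.012]]
contact_force: [0.1, -0.6, 0.4]
finger_gap: 78.1
```

```bash
python3 st.py; python3 go.py 549 -120.5 48 - 2;  python3 - <<'E'
from h import *
p,d=snap("side","s33"); cv2.imwrite("pics/s33c.png",cv2.resize(p[180:340,300:460,::-1],None,fx=3.5,fy=3.5))
E
```

```text
34.78 [ 548.77 -120.07  108.32] tilt [0.0313 0.0514] q [-0.2639  0.5071  0.5911  1.9218 -0.4597  0.8247  0.2425] dq [ 0.0144  0.0326 -0.0088  0.0119 -0.0127 -0.0111  0.0182] tau [ -1.  -57.    8.4 -23.4  -0.5  -0.1   0.1]
t 34.78 p [ 548.8 -120.1  108.3] jaw -19.7 turn 0 n 2 F [ 0.1 -0.6  0.4] gap 78.1 tilt [-0.998  0.059  0.012] q [-0.26  0.51  0.59  1.92 -0.46  0.82  0.24]
0.0301,-0.0019,-0.0002,0.0,
0.0301,-0.0019,-0.0002,0.0,
```

View pics/s33c.png

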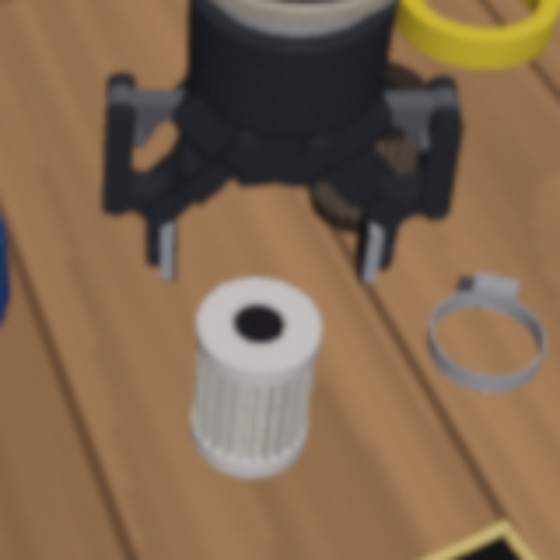

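Call:
move_arm --series '[0.028,-0.002,0,0,0,0,0,0,0,0,0,0]'

```text
t: 35.08
tool_pos: [549.9, -123.4, 82.6]
ee_rot: [[0.034, 0.338, 0.941], [0.05, 0.939, -0.339], [-0.998, 0.059, 0.015]]
contact_force: [0.4, -0.4, 0.5]
finger_gap: 77.7
```

```bash
python3 st.py; python3 go.py 549 -120.5 48 - 1;  python3 - <<'E'
from h import *
p,d=snap("side","s34"); cv2.imwrite("pics/s34c.png",cv2.resize(p[180:340,300:460,::-1],None,fx=3.5,fy=3.5))
E
```

```text
35.08 [ 549.9  -123.41   82.55] tilt [0.0342 0.0503] q [-0.237   0.5432  0.5644  1.9399 -0.4946  0.7721  0.2765] dq [ 0.0113  0.0232 -0.0089  0.0282 -0.0085 -0.0099  0.0172] tau [ -0.7 -57.7   8.5 -21.   -0.4   0.    0.1]
t 35.08 p [ 549.9 -123.4   82.6] jaw -19.8 turn 0 n 1 F [ 0.4 -0.4  0.5] gap 77.7 tilt [-0.998  0.059  0.015] q [-0.24  0.54  0.56  1.94 -0.49  0.77  0.28]
0.0346,0.0004,-0.0024,0.0,
```

View pics/s34c.png

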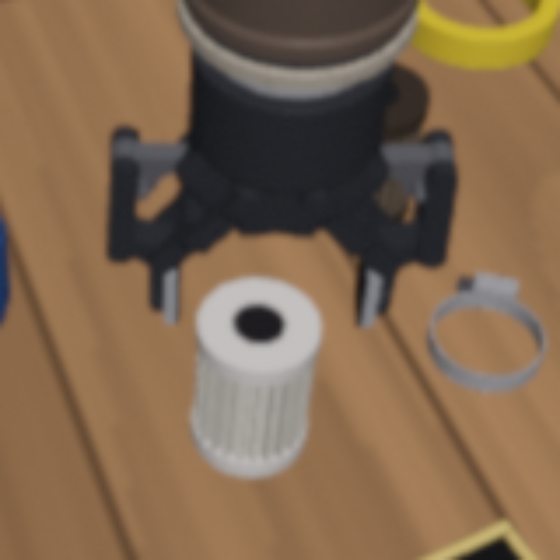

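Call:
move_arm --series '[0.03,0.001,-0.005,0,0,0,0,0,0,0,0,0]'

```text
t: 35.38
tool_pos: [548.7, -120.7, 56.8]
ee_rot: [[0.04, 0.338, 0.94], [0.05, 0.939, -0.34], [-0.998, 0.06, 0.02]]
contact_force: [0.7, 0.4, 0.4]
finger_gap: 78.2
```

```bash
python3 st.py; python3 go.py 547.5 -120.5 48 - 1;  python3 - <<'E'
from h import *
p,d=snap("side","s35"); cv2.imwrite("pics/s35c.png",cv2.resize(p[180:340,300:460,::-1],None,fx=3.5,fy=3.5))
E
```

```text
35.38 [ 548.67 -120.69   56.77] tilt [0.0395 0.0498] q [-0.2187  0.5742  0.5332  1.9664 -0.5319  0.7113  0.3058] dq [-0.0028  0.0155 -0.0108  0.0319 -0.0106 -0.0009  0.0088] tau [ -0.8 -58.8   8.2 -19.1  -0.4   0.1   0.1]
t 35.38 p [ 548.7 -120.7   56.8] jaw -19.9 turn 0 n 1 F [0.7 0.4 0.4] gap 78.2 tilt [-0.998  0.06   0.02 ] q [-0.22  0.57  0.53  1.97 -0.53  0.71  0.31]
0.0087,-0.0007,-0.0013,0.0,
```

View pics/s35c.png

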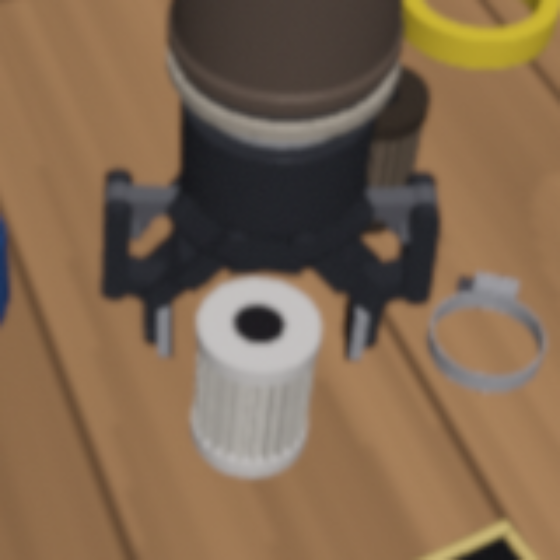

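Call:
move_arm --series '[0.01,-0.001,-0.001,0,0,0,0,0,0,0,0,0]'

```text
t: 35.68
tool_pos: [549.3, -121.1, 49.3]
ee_rot: [[0.043, 0.338, 0.94], [0.05, 0.939, -0.339], [-0.998, 0.062, 0.024]]
contact_force: [-0.2, 0.1, 1.2]
finger_gap: 77.9
```

Call:
move_arm --series '[0.001,0,0,0,0,0,0,0,0,0,0,0,0,0,0,0,0,0,0,0,0,0,0,0]' --fingers 0.035 --squeeze 35

```text
t: 36.18
tool_pos: [549.7, -121.3, 49.6]
ee_rot: [[0.044, 0.338, 0.94], [0.05, 0.939, -0.34], [-0.998, 0.062, 0.025]]
contact_force: [0.4, 0.7, -2.2]
finger_gap: 55.2
```

```bash
python3 st.py
```

```text
36.18 [ 549.73 -121.27   49.58] tilt [0.0442 0.0501] q [-0.2091  0.5836  0.5218  1.9716 -0.5447  0.6926  0.3188] dq [-0.0002  0.002   0.0006  0.0022 -0.0002 -0.0007 -0.0021] tau [  0.  -62.5   9.6 -20.8  -0.3  -0.   -0. ]
```

Call:
move_arm --series '[-0.03,0,0,0,-0.035,0,0,0,-0.035,0,0,0,0,0,0,0,0,0,0,0]'

```text
t: 36.6
tool_pos: [543.7, -126.3, 151.3]
ee_rot: [[0.039, 0.338, 0.94], [0.05, 0.939, -0.34], [-0.998, 0.06, 0.02]]
contact_force: [0.4, 0.4, -2.0]
finger_gap: 55.0
```

```bash
python3 st.py; python3 go.py 459.5 -319 150 - 6;  python3 - <<'E'
from h import *
p,d=snap("side","s36"); cv2.imwrite("pics/s36c.png",cv2.resize(p[140:340,300:500,::-1],None,fx=3,fy=3))
E
```

```text
36.6 [ 543.68 -126.32  151.26] tilt [0.0389 0.0497] q [-0.2922  0.4435  0.6368  1.8972 -0.4097  0.8982  0.208 ] dq [-0.0043 -0.0494  0.0222 -0.0469  0.0281  0.0308 -0.0248] tau [  0.8 -57.7  10.3 -28.1  -0.1  -0.   -0.1]
t 36.6 p [ 543.7 -126.3  151.3] jaw -19.9 turn 0 n 6 F [ 0.4  0.4 -2. ] gap 55.0 tilt [-0.998  0.06   0.02 ] q [-0.29  0.44  0.64  1.9  -0.41  0.9   0.21]
-0.0019,-0.0349,-0.0023,0.0,
-0.0019,-0.0349,-0.0023,0.0,
-0.0019,-0.0349,-0.0023,0.0,
-0.0019,-0.0349,-0.0023,0.0,
-0.0019,-0.0349,-0.0023,0.0,
-0.0019,-0.0349,-0.0023,0.0,
```

View pics/s36c.png

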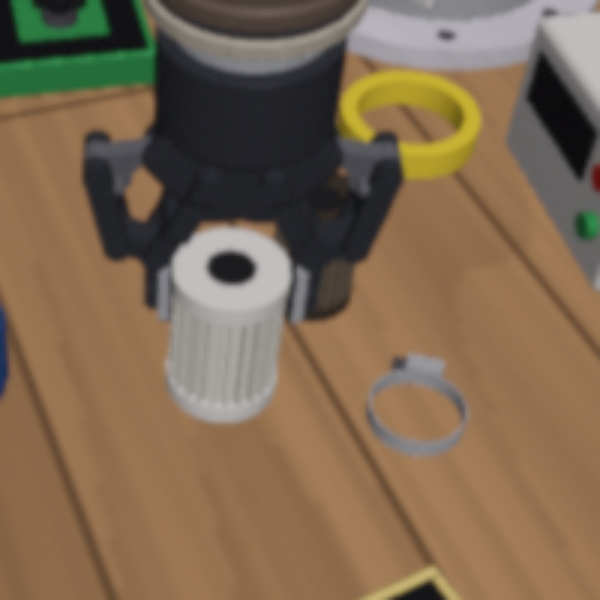

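Call:
move_arm --series '[-0.001,-0.034,-0.002,0,-0.002,-0.036,-0.002,0,-0.002,-0.036,-0.002,0,-0.002,-0.036,-0.002,0,-0.001,-0.034,-0.002,0,0,-0.02,-0.001,0,0,0,0,0,0,0,0,0]'

```text
t: 37.32
tool_pos: [462.9, -310.0, 137.4]
ee_rot: [[0.03, 0.332, 0.943], [0.054, 0.941, -0.333], [-0.998, 0.061, 0.01]]
contact_force: [0.4, 1.1, -2.7]
finger_gap: 55.2
```

```bash
python3 st.py; python3 go.py 459.7 -320 110 - 2;  python3 - <<'E'
from h import *
p,d=snap("side","s37"); cv2.imwrite("pics/s37c.png",cv2.resize(p[240:480,260:500,::-1],None,fx=2.5,fy=2.5))
E
```

```text
37.32 [ 462.92 -309.99  137.39] tilt [0.0299 0.0539] q [ 0.0837  0.4797  0.6336  1.8856 -0.431   0.9159  0.5982] dq [ 0.0463  0.0234  0.0094  0.0109 -0.0003 -0.0136  0.0213] tau [  1.9 -58.2  11.1 -25.9  -0.    0.1   0.2]
t 37.32 p [ 462.9 -310.   137.4] jaw -19.5 turn 0 n 2 F [ 0.4  1.1 -2.7] gap 55.2 tilt [-0.998  0.061  0.01 ] q [ 0.08  0.48  0.63  1.89 -0.43  0.92  0.6 ]
0.0134,-0.0061,0.0,0.0,
0.0134,-0.0061,0.0,0.0,
```

View pics/s37c.png

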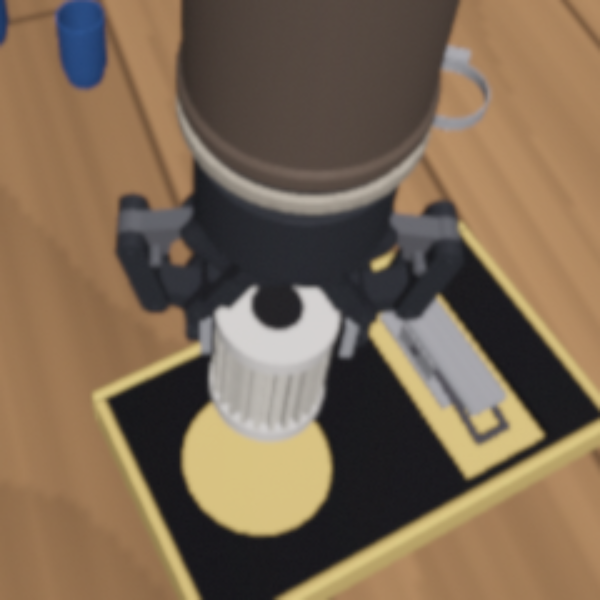

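Call:
move_arm --series '[0.014,-0.006,0,0,0.016,-0.006,0,0,0,0,0,0,0,0,0,0]'

```text
t: 37.7
tool_pos: [461.9, -314.6, 103.9]
ee_rot: [[0.028, 0.326, 0.945], [0.057, 0.943, -0.327], [-0.998, 0.063, 0.008]]
contact_force: [1.1, -0.5, -0.7]
finger_gap: 54.9
```

```bash
python3 st.py; python3 go.py 459.7 -320 75 - 2
```

```text
37.7 [ 461.91 -314.59  103.89] tilt [0.0279 0.0573] q [ 0.1209  0.5275  0.601   1.9074 -0.4721  0.8576  0.6493] dq [-0.0086  0.0224 -0.0148  0.0196 -0.0091 -0.0148  0.0067] tau [  0.6 -58.9   9.9 -23.2  -0.3   0.1   0.2]
t 37.7 p [ 461.9 -314.6  103.9] jaw -19.1 turn 0 n 2 F [ 1.1 -0.5 -0.7] gap 54.9 tilt [-0.998  0.063  0.008] q [ 0.12  0.53  0.6   1.91 -0.47  0.86  0.65]
0.0142,-0.0038,-0.0003,0.0,
0.0142,-0.0038,-0.0003,0.0,
```

Call:
move_arm --series '[0.014,-0.004,0,0,0.012,-0.004,0,0,0,0,0,0,0,0,0,0]'

```text
t: 38.03
tool_pos: [463.0, -316.9, 77.5]
ee_rot: [[0.029, 0.32, 0.947], [0.059, 0.945, -0.322], [-0.998, 0.065, 0.008]]
contact_force: [0.2, 0.2, -1.0]
finger_gap: 55.0
```

```bash
python3 st.py; python3 go.py 459.7 -320 70 - 1;  python3 - <<'E'
from h import *
p,d=snap("side","s38"); cv2.imwrite("pics/s38c.png",cv2.resize(p[240:480,260:500,::-1],None,fx=2.5,fy=2.5))
E
```

```text
38.03 [ 462.98 -316.85   77.52] tilt [0.0288 0.0592] q [ 0.1486  0.5657  0.5713  1.9212 -0.5059  0.8102  0.6877] dq [-0.0036  0.0126 -0.0064  0.0074 -0.0044 -0.0074  0.0026] tau [  0.2 -61.   10.  -22.   -0.3   0.1   0.1]
t 38.03 p [ 463.  -316.9   77.5] jaw -18.8 turn 0 n 1 F [ 0.2  0.2 -1. ] gap 55.0 tilt [-0.998  0.065  0.008] q [ 0.15  0.57  0.57  1.92 -0.51  0.81  0.69]
0.0072,-0.0045,-0.0021,0.0,
```

View pics/s38c.png

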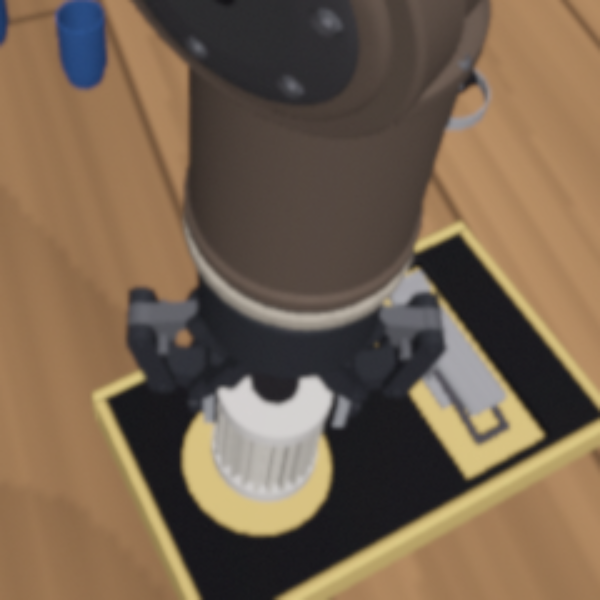

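Call:
move_arm --series '[0.006,-0.004,-0.002,0,0,0,0,0,0,0,0,0]'

```text
t: 38.33
tool_pos: [460.7, -319.6, 72.2]
ee_rot: [[0.031, 0.319, 0.947], [0.059, 0.945, -0.321], [-0.998, 0.065, 0.01]]
contact_force: [-0.2, 0.4, -1.5]
finger_gap: 55.8
```

```bash
python3 st.py; python3 go.py 459.7 -320 70 - 1
```

```text
38.33 [ 460.71 -319.63   72.21] tilt [0.0305 0.0587] q [ 0.1598  0.5718  0.5648  1.9267 -0.5131  0.7977  0.702 ] dq [ 0.0063  0.0023  0.0015  0.012   0.0021 -0.0054  0.0072] tau [  0.2 -61.8  10.2 -21.8  -0.2   0.2   0. ]
t 38.33 p [ 460.7 -319.6   72.2] jaw -18.7 turn 0 n 1 F [-0.2  0.4 -1.5] gap 55.8 tilt [-0.998  0.065  0.01 ] q [ 0.16  0.57  0.56  1.93 -0.51  0.8   0.7 ]
0.0022,-0.0008,-0.0009,0.0,
```

Call:
move_arm --series '[0.0025,-0.001,-0.001,0,0,0,0,0,0,0,0,0]'

```text
t: 38.58
tool_pos: [459.6, -320.5, 70.1]
ee_rot: [[0.032, 0.32, 0.947], [0.058, 0.945, -0.321], [-0.998, 0.065, 0.011]]
contact_force: [-0.1, 0.0, -2.0]
finger_gap: 55.0
```

```bash
python3 st.py; python3 go.py 459.7 -320 70 - 1
```

```text
38.58 [ 459.57 -320.53   70.09] tilt [0.0315 0.0582] q [ 0.164   0.5736  0.5622  1.93   -0.5163  0.7918  0.7071] dq [ 0.0033 -0.0005  0.0012  0.0034 -0.0026 -0.0036  0.0033] tau [  0.  -62.1  10.1 -21.9  -0.2   0.2   0. ]
t 38.58 p [ 459.6 -320.5   70.1] jaw -18.7 turn 0 n 1 F [-0.1  0.  -2. ] gap 55.0 tilt [-0.998  0.065  0.011] q [ 0.16  0.57  0.56  1.93 -0.52  0.79  0.71]
0.0001,0.0005,-0.0,0.0,
```

Call:
move_arm --series '[0,0,0,0,0,0,0,0,0,0,0,0,0,0,0,0]' --fingers 0.076

```text
t: 38.92
tool_pos: [460.0, -320.9, 70.7]
ee_rot: [[0.033, 0.32, 0.947], [0.058, 0.945, -0.321], [-0.998, 0.065, 0.012]]
contact_force: [-0.5, 1.0, 0.1]
finger_gap: 75.9
```

Call:
move_arm --series '[-0.015,0,0,0,-0.035,0,0,0,-0.04,0,0,0,-0.04,0,0,0,-0.03,0,0,0,0,0,0,0]'

```text
t: 39.42
tool_pos: [452.8, -329.8, 235.3]
ee_rot: [[0.026, 0.321, 0.947], [0.06, 0.945, -0.322], [-0.998, 0.065, 0.006]]
contact_force: [1.0, -1.3, -0.3]
finger_gap: 76.5
```

Call:
move_arm --series '[0,0.035,0,0,0,0.04,0,0,0,0.04,0,0,0,0.035,0,0,0,0,0,0,0,0,0,0]'

```text
t: 39.92
tool_pos: [503.2, -185.8, 248.5]
ee_rot: [[0.034, 0.326, 0.945], [0.056, 0.943, -0.328], [-0.998, 0.064, 0.014]]
contact_force: [0.6, 0.0, -0.3]
finger_gap: 76.3
```

```bash
python3 st.py;  python3 - <<'E'
from m import *
for n in("side","top"):
    p,d=snap(n,n+"40"); W=cloud(n,d)
    obj=dict(filt=(458,-320,90,110),blue=(477,350,105,130),knob=(593.5,332,45,65),latch=(576,-300,36,60),old=(665,8,70,90),clamp=(683,-105,4,25),red=(430,121.5,10,30))
    for k,(x,y,a,b) in obj.items():
        m=(np.hypot(W[...,0]-x,W[...,1]-y)<(58 if k=='latch' else 45))&(W[...,2]>a)&(W[...,2]<b); T=W[m]
        if len(T)<20: print(n,k,len(T)); continue
        T=T[T[:,2]>np.percentile(T[:,2],90)-5]
        c,wh,an=cv2.minAreaRect(T[:,:2].astype(np.float32)); print(n,k,np.percentile(T[:,2],90).round(1),np.round(c,1),np.round(wh,1))
E
```

```text
39.92 [ 503.24 -185.82  248.5 ] tilt [0.0339 0.0559] q [-0.2227  0.3001  0.6769  1.8146 -0.2828  1.0993  0.2281] dq [-0.07   -0.0009 -0.0381  0.0016 -0.0261  0.0018 -0.0305] tau [ -2.5 -46.    4.4 -30.7  -0.8   0.1  -0.3]
side filt 102.4 [ 459.6 -319.6] [55.4 55.8]
side blue 120.1 [478.9 350.9] [47.4 44.8]
side knob 56.6 [594.8 332.9] [48.1 42. ]
side latch 50.7 [ 576.6 -296.3] [24.7 83. ]
side old 82.4 [663.    4.9] [44.9 55.3]
side clamp 15.6 [ 687.1 -105.6] [69.1 55.9]
side red 24.6 [431.6 122.8] [45.  43.8]
top filt 101.6 [ 458.3 -320.5] [55.1 55. ]
top blue 119.2 [477.4 349.2] [46.9 47. ]
top knob 55.1 [593.  331.1] [44.9 42.7]
top latch 5
top old 81.3 [664.3   7.5] [54.8 54.4]
top clamp 14.2 [ 684.3 -106.1] [67.3 56.8]
top red 23.3 [429.4 121. ] [43.9 44. ]
```

View pics/side40.png

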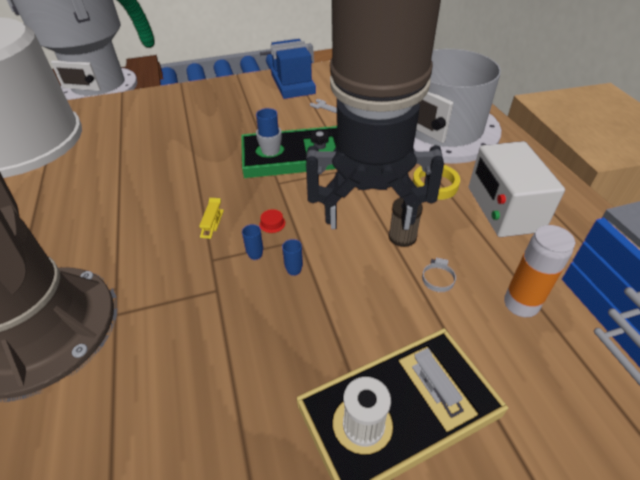

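View pics/top40.png

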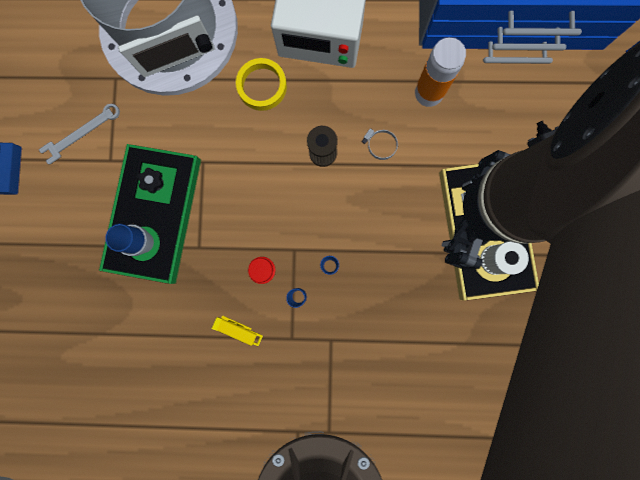

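The side and top views show all five parts in place: cone and reducer at side (268,130), knob at (320,140), filter at (367,405), latch at (437,380). The used filter, clamp and cap are where they were. Handing in.

```bash
python3 -c "
from h import *; print(env.sign_off(), env.sense()['t'])"
```

```text
the job is handed in; nothing more can be done
the job is handed in; nothing more can be done
```

Both kits are made up and the job is handed in, at about 40 s of the 144 s allowed. Hand-in gives no verdict, so the results below come from my own last camera checks.

**Green tray**
- **Cones:** the steel cone stands in the round cut-out with the largest blue reducer loose inside it. I let the reducer go at first touch. Their centres were within about 0.3 mm of each other, and the reducer stood about 46 mm above the cone's mouth, the top of its 42–46 mm range.
- **Star knob:** it stands within about 1 mm of the middle of the square cut-out.

**Cream tray**
- **White filter:** it stands upright within about 1 mm of the middle of the round cut-out.
- **Toggle latch:** the steel one lies flat, lever up, within about 2 mm of the slot's middle.

**Left alone:** the used filter, hose clamp and red cap read within about 1 mm of their start positions in the top view. I never touched the yellow latch or the two smaller blue reducers.

**Checks that disagreed or fell short**
- The side and top cameras differed by 1–2 mm throughout, and the side camera read 1–2 mm higher.
- In the last side view the arm partly hid the used filter, so its reading there was about 4 mm off.
- In the last top view the arm hid the latch, so its final position rests on the side camera and an earlier top view.
- The tool drifted up to about 0.14 rad from vertical during the job. I allowed for this at each grasp and placing.

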